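Pin the shaker platform and jack up its side

ROBOT

A 7-joint arm with a two-finger parallel gripper is mounted at the origin on a cart in front of the work surface, level with it; the furniture and walls round the work are solid. World frame = base frame: x ahead of the robot, y to its left, z up, the work surface at z = 0. Lengths are in m, angles in degrees, forces in N, time in s.
With the tool pointing down it reaches from about 0.425 to 0.875 m from the base axis. Payload 8.4 kg.
Tool frame: the origin (TCP) lies midway between the tips of the shut fingers; the grasp point (between the pads) lies 19 mm behind it; z points along the fingers, y is the line along which they close (so a half turn about z gives the same grasp; the last joint's range is limited). The gripper opens to 85 mm and grips with 20 to 120 N. Pads are 22 mm wide; open, the fingers measure 114 mm over their backs; the gripper's body (76 mm by 85 mm) begins 54 mm behind the grasp point. The pads swing forward as they close: fully open they stand 13 mm farther back than shut.
Start: joints at [58.258, 19.091, 2.286, 83.961, -0.768, 76.965, -3.352], TCP at [0.286, -0.584, 0.231] pointing down, gripper open.
Joint ranges: [-147.57, 147.57], [-21.85, 119.76], [-74.77, 79.35], [14.55, 137.4], [-85.83, 265.84], [4.83, 119.75], [-152.11, 152.11]. Speed limits (degrees/s): [127.2, 127.2, 159.86, 159.86, 180, 180, 180].

INTERFACE

Orientations are given as a 3x3 rotation matrix whose columns are the frame's x, y, z axes.
In Python, from workcell import * gives the robot as it stands.
- The arm moves only by the tool apply_moves, never from a script. Its argument "commands" is a list of rows, each an object of numbers: "dx", "dy", "dz": the shift along the tool's x, y, z in units of 20 mm (1.0 is 20 mm); "ax", "ay", "az": the turn, a rotation vector about the tool's x, y, z in units of 6 degrees (1.0 is 6 degrees); "jaw": the opening, from 0 (shut) to 1 (fully open). A call has 1 to 12 rows; each row shifts and turns the commanded pose from where the row before left it, along the tool's axes as they then stand; what a row does not reach is not made up. A row lasts 1/8 s, in which the tool goes at most 62.5 mm and 10.7 degrees, less where a joint would pass 70% of its speed; a pose out of reach is approached as far as the arm can. A call with a number of a shift or a turn outside -1 to 1 is refused whole. A call with a gripper value outside its range is refused whole. The fingers move at their own pace and stop on an object; the grip force is fixed at half the most. Time passes only in rows, so rows that do not move let the fingers close. It gives the time, the measured TCP pose, the force, the opening and the grip force at its end, in the units of the state.
- read_state(): the state, without advancing time (a new reading comes with each control period).
- grab_frame(name): name is "scene" or "top" or "wrist"; returns a dict with "frame" (400x640x3 uint8, blue, green, red), "fx", "fy", "cx", "cy" (pixels), "k1" (the pictures are not rectified: a ray, as slopes to the right and down, at radius r is drawn at 1 + k1 r^2 times it, then the intrinsics apply), "extrinsics" (4x4, takes a point from world to camera coordinates); the wrist camera has in their place "hand_eye" (4x4, takes a point from camera to tool coordinates, whose origin is the TCP and whose axes are the flange's). Camera axes: x right, y down, z forward; pixel columns grow to the right and rows downward; lengths in m; the calibration is good to about 2 mm. A picture is of the moment at which its call begins: read the wrist's pose just before it. There is no depth.
- finish_job(): hands the job in; it is judged then, once.
Trained networks look in the newest picture that a camera, given by its name, has taken for a name from the list of things; names that differ only in an ending like _2 or _b are one class to them, and where a whole thing is asked for, a point or a joint stands for the part that bears it (a point fixed in the world has none). Each returns a list of dicts, best first, with "confidence" (0 to 1); they miss things now and then, are a little off and sometimes report something else, mostly with a low value. They report only what shows in the picture. A call takes as long as a camera call.
- find_in(camera, query): "centre" ([column, row] as shares, 0 to 1, of the picture: columns of its width, rows of its height, amid what is visible of it).
- place_of(camera, query): "centre" ([column, row] as shares, 0 to 1, of the picture: columns of its width, rows of its height: a listed point, or the origin of a listed thing).
The state is a dict: "clock": time; "qpos": joint angles; "qd": joint speeds; "tau": joint torques, N m; "ee_pos": TCP position; "eef_rot": TCP orientation; "wrist_force": force on the tool from outside, world axes, zero at the start; "wrist_torque": the same for the moment, N m; "opening": opening from 0.0 (shut) to 1.0 (fully open); "grasp_force": force on a finger pad.
Only numpy, scipy, OpenCV 4.12 (cv2) and the standard library are available. Lean on these libraries where they do the work, as an engineer would, in place of code of your own. Each camera call takes 0.05 s, during which the arm holds its last target. There are 200 camera calls.

TASK

The right-hand feet of the platform shaker are to be changed. First lock its platform: take the lock pin from the accessory block, push it fully home through the platform's front tab into the lock boss, and let go of it. Then set the lever jack with its saddle centred under the round lift pad of the bracket on the shaker's right side (marked with a triangle), press the jack handle right down so that both right-hand feet stand clear of the worktop, and finish while still holding the handle down with the gripper; do not lift or shove the shaker by hand, and leave the other things where they are.

Things in the scene. Friction and masses are not known exactly. Their poses are not given: they have to be found in the camera images.
- shaker: low white bench shaker, 3 kg, standing freely: housing 190 (x) x 210 (y) mm on four feet, aluminium platform on top, highest part (side rails) 84 mm up. Origin: under its centre at worktop level; x to its back, y to its left, z up. Front (-x): controls and lock boss; right side (-y): lift bracket. The platform slides 12 mm either way along y with light friction and starts at its middle
- lock_hole (a point): centre of the mouth of the lock hole in the platform's front tab, at the tab's upper face, 74 mm above the worktop; z up. The hole is 10 mm wide through the 6 mm tab (chamfered), then 11 mm wide in the boss 6 mm below, which is open at the bottom. Tab and boss are 34 x 34 mm, in front of the housing
- lift_pad (a point): lowest point of the round steel lift pad (18 mm across, slightly domed) under the lift bracket, 45 mm above the worktop before lifting; axes of the shaker. The bracket is a plate 44 mm wide (x), top 57 mm up with a dark triangle on it; it reaches 40 mm out from the housing's right side; the pad's centre is 28 mm out, 12 mm inside the bracket's edge
- foot_front (a point): centre of the underside of the shaker's right front foot; height 0 when it stands on the worktop
- foot_rear (a point): centre of the underside of the shaker's right rear foot; height 0 when it stands on the worktop
- pin_block: grey plastic accessory block, 50 (x) x 66 (y) x 38 mm, fixed; origin under its centre. The pin stands in a 10 mm hole 14 mm from its centre towards -y; three small hex keys stand 22 mm from its centre towards +y, up to 20 mm above its top
- lock_pin: steel lock pin, 70 mm long, upright: shaft 8 mm thick and 36 mm long with chamfered foot, then a collar 20 mm across and 3 mm thick, then a round knurled head 16 mm across and 31 mm tall to take hold of; 50 g. Origin: the tip of the shaft; z along the pin to its head. Parked, the collar rests on the block's top, 38 mm above the worktop
- pin_tip (a point): tip of the pin's shaft (same point as the pin's origin)
- pin_shoulder (a point): centre of the underside of the pin's collar, 36 mm above the tip; it rests on the tab when the pin is fully home
- jack: steel lever jack, 0.87 kg, loose: base plate 150 x 64 x 8 mm, from 83 mm behind to 67 mm ahead of the origin, which is at worktop level under the handle's pivot (50 mm up). x points to the toe with the saddle (36 mm ahead), z up. Take it from above across y by its two cheek plates: together 40 mm wide (y), x from -24 to +12 mm, tops 69 mm up. The handle rises backwards (-x) between them
- saddle (a point): centre of the jack's dished saddle, on the floor of the dish, 35.5 mm above the worktop when lowered; outer width 32 mm, dish 25 mm wide with a rim 3.5 mm high (rim 39 mm above the worktop when lowered). It rises 36 mm per radian of the handle
- jack_handle (a joint): angle of the jack handle from its raised rest, rad: 0 raised (30 degrees above level), 0.55 right down (about level). A spring and the load push it back up as soon as it is let go; fully down with the shaker on it takes 5 to 9 N at the grip
- handle_grip (a point): middle of the black rubber grip (16 mm thick, 75 mm long) of the handle, on its axis, 160 mm from the pivot: 130 mm above the worktop when raised, 45 mm when right down; it moves in an arc about the pivot
- lab_book: dark notebook 235 x 170 x 19 mm, left of the shaker, to be left alone
- marker: black marker 128 mm long, lying on the worktop, to be left alone
- cold_block: white cooling block with wells, 66 x 95 x 38 mm, to be left alone
- forceps: thin metal forceps 120 mm long, lying on the worktop, to be left alone
- timer: white bench timer 34 x 64 x 43 mm, to be left alone
- wipe_pack: soft-looking pack of wipes 42 x 106 x 28 mm, to be left alone

How it is judged:
By the outcome, as a careful person would: the job done as asked, in the order asked, and still so for the second after the job is handed in, while the arm keeps its last pose, push and grip.
It also fails if it takes over 67 s, if anything falls off the work surface, if the arm or the gripper's body presses on something with over 40 N, if the wrist force passes 120 N, or if a joint passes its speed limit or range.

## Working session

There is one attempt and no reset: what is moved stays moved. The work goes in short steps, Python scripts to look and compute and a tool call to move; the robot and the scene stay as the last step left them, time stands still between calls to the robot, and variables do not carry over. Pictures are saved under pics/ and viewed, at most 10 in all, crops included, and the job is handed in when it is done.

Besides the shell and the picture viewer there is one more tool, called after "Request:" in YAML: its name, and indented under it one key for each argument. apply_moves: Moves the arm, as the interface text tells. Shifts and turns lie within -1 to 1; 1 stands for 20 mm of shift or 6 degrees of turn. Its arguments: {"type":"object","properties":{"commands":{"type":"array"}},"required":["commands"]}

```bash
mkdir -p pics; ls; cat > h.py <<'E'
from workcell import *
import numpy as np, cv2, json
def cam(name):
    s=read_state(); g=grab_frame(name)
    if name=="wrist":
        T=np.eye(4);T[:3,:3]=np.array(s["eef_rot"]);T[:3,3]=s["ee_pos"]
        M=T@np.array(g["hand_eye"])
    else: M=np.linalg.inv(np.array(g["extrinsics"]))
    g["M"]=M; return g
def ray(g,px):
    d=np.array([(px[0]-g["cx"])/g["fx"],(px[1]-g["cy"])/g["fy"]]);u=d.copy()
    for _ in range(20): u=d/(1+g["k1"]*(u@u))
    v=g["M"][:3,:3]@np.r_[u,1]; return g["M"][:3,3],v/np.linalg.norm(v)
def atz(g,px,z):
    o,v=ray(g,px); return o+v*(z-o[2])/v[2]
def tri(rs):
    A=0;b=0
    for o,v in rs:
        P=np.eye(3)-np.outer(v,v);A=A+P;b=b+P@o
    p=np.linalg.solve(A,b); return p,[np.linalg.norm((np.eye(3)-np.outer(v,v))@(p-o)) for o,v in rs]
def proj(g,p):
    c=np.linalg.inv(g["M"])@np.r_[p,1];u=c[:2]/c[2];u=u*(1+g["k1"]*(u@u))
    return np.array([g["cx"]+g["fx"]*u[0],g["cy"]+g["fy"]*u[1]])
def pts(name,q,mn=0.2,f=place_of):
    return [(np.array(d["centre"])*[640,400],round(d["confidence"],2)) for d in f(name,q) if d["confidence"]>mn]
def Rz(): return np.array(read_state()["eef_rot"])
E
cat > a.py <<'E'
from h import *
G={n:cam(n) for n in("scene","top")}
for n in G: cv2.imwrite(f"pics/{n}0.png",G[n]["frame"])
for q in "shaker lock_hole lift_pad pin_block lock_pin pin_tip pin_shoulder jack saddle handle_grip foot_front foot_rear timer wipe_pack cold_block marker forceps".split():
    R=[]
    for n in G:
        p=pts(n,q)
        print(q,n,[(a.round(0).tolist(),c) for a,c in p[:2]],end=" ")
        if p: R.append(ray(G[n],p[0][0]))
    if len(R)==2:
        x,e=tri(R);print(x.round(3),np.round(e,4),end="")
    print()
print(read_state()["eef_rot"])
E
python3 a.py
```

```text
pics
shaker scene [([297.0, 213.0], 0.85), ([323.0, 218.0], 0.48)] shaker top [([268.0, 187.0], 0.73), ([356.0, 142.0], 0.65)] [0.566 0.339 0.013] [0.0002 0.0002]
lock_hole scene [([274.0, 209.0], 0.62)] lock_hole top [([284.0, 218.0], 0.77), ([267.0, 188.0], 0.43)] [0.465 0.29  0.072] [0.0048 0.0048]
lift_pad scene [([322.0, 216.0], 0.93)] lift_pad top [([310.0, 180.0], 0.58)] [0.581 0.216 0.051] [0.0012 0.0012]
pin_block scene [([337.0, 290.0], 0.85)] pin_block top [] 
lock_pin scene [([340.0, 296.0], 0.45)] lock_pin top [([394.0, 142.0], 0.38), ([410.0, 228.0], 0.37)] [ 0.619 -0.01  -0.074] [0.1054 0.1054]
pin_tip scene [([372.0, 323.0], 0.63)] pin_tip top [] 
pin_shoulder scene [([337.0, 283.0], 0.67)] pin_shoulder top [([364.0, 247.0], 0.57), ([415.0, 231.0], 0.38)] [ 0.433  0.023 -0.02 ] [0.0601 0.0601]
jack scene [([353.0, 264.0], 0.77)] jack top [([377.0, 186.0], 0.79), ([300.0, 207.0], 0.74)] [ 0.56   0.018 -0.001] [0.0062 0.0062]
saddle scene [([346.0, 247.0], 0.45)] saddle top [([366.0, 185.0], 0.64)] [0.56  0.055 0.034] [0.0046 0.0046]
handle_grip scene [([396.0, 241.0], 
[... 335 characters left out ...]
 [([405.0, 258.0], 0.55)] timer top [([393.0, 139.0], 0.61)] [ 0.703 -0.033  0.   ] [0.007 0.007]
wipe_pack scene [] wipe_pack top [([422.0, 144.0], 0.91)] 
cold_block scene [([383.0, 240.0], 0.76)] cold_block top [([355.0, 144.0], 0.66)] [0.7   0.074 0.002] [0.0048 0.0048]
marker scene [([288.0, 273.0], 0.54), ([276.0, 208.0], 0.38)] marker top [([361.0, 248.0], 0.64), ([297.0, 208.0], 0.49)] [0.382 0.069 0.   ] [0.0004 0.0004]
forceps scene [([374.0, 323.0], 0.72)] forceps top [([447.0, 222.0], 0.4)] [ 0.454 -0.195 -0.007] [0.0009 0.0009]
[[ 8.98353533e-01  4.39273183e-01  1.96427107e-05]
 [ 4.39273181e-01 -8.98353531e-01  7.51406059e-05]
 [ 5.06533517e-05 -5.88743128e-05 -9.99999997e-01]]
```

```bash
python3 -c "
import cv2
a=cv2.imread('pics/scene0.png');b=cv2.imread('pics/top0.png')
cv2.imwrite('pics/s1.png',cv2.resize(a[190:340,230:430],(800,600),interpolation=2))
cv2.imwrite('pics/t1.png',cv2.resize(b[110:275,240:460],(800,600),interpolation=2))"
```

```text
(no output)
```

View pics/s1.png

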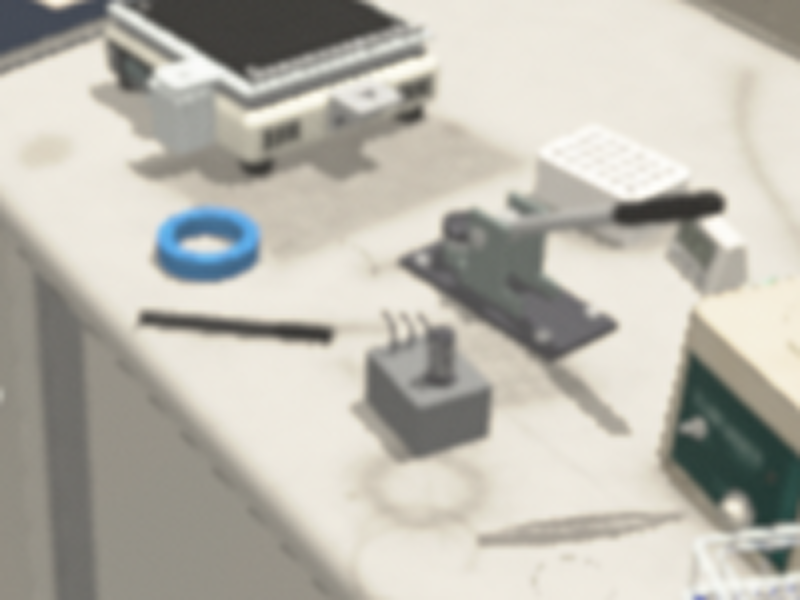

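View pics/t1.png

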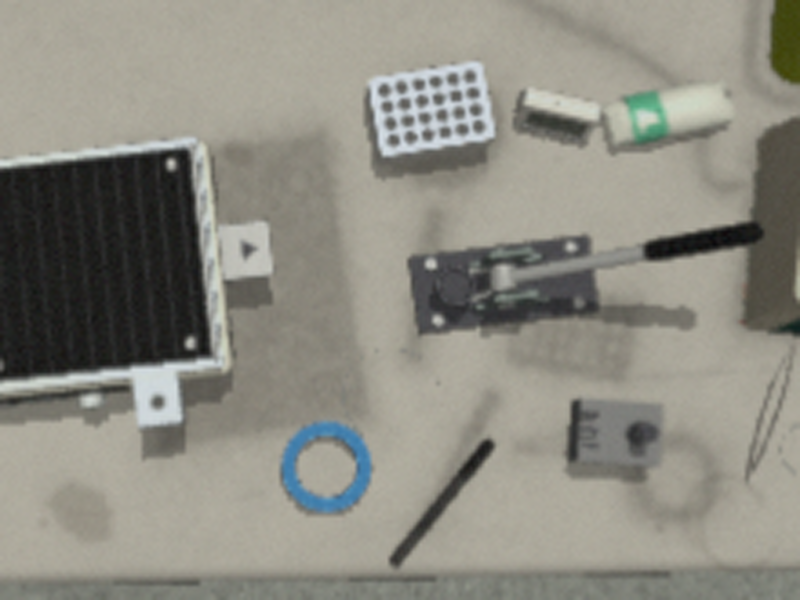

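The top view shows the pin at about (416,229), the lock hole at (283,220), the triangle at (308,179), and the jack toe pointing at the shaker. The scene view puts the pin head top at about (340,273).

```bash
cat > b.py <<'E'
from h import *
S,T=cam("scene"),cam("top")
c2=lambda x,y:(240+x*.275,110+y*.275); c1=lambda x,y:(230+x*.25,190+y*.25)
print("pin head",tri([ray(S,c1(440,332)),ray(T,c2(643,428))]))
print("pin@72",atz(T,c2(643,428),.072), "box corner @.1/.2",atz(T,c2(745,325),.1),atz(T,c2(745,325),.2), atz(T,c2(800,330),.1))
print("box top corner tri",tri([ray(S,c1(695,305)),ray(T,c2(745,325))]))
print("hole",atz(T,c2(157,402),.074),"tri",atz(T,c2(247,250),.057))
f=lambda a,b,z:np.degrees(np.arctan2(*(lambda d:(d[1],d[0]))((atz(T,c2(*b),z)-atz(T,c2(*a),z))[:2])))
print("jack base edge dir",f((597,312),(418,332),.008),"shaker right rail",f((230,370),(205,150),.084),"front",f((230,370),(0,392),.08),"block right side",f((660,470),(662,405),.038))
M=np.array(grab_frame("wrist")["hand_eye"]);print(M.round(3))
E
python3 b.py
```

```text
pin head (array([ 0.43696229, -0.08180767,  0.06927595]), [np.float64(0.0007921311557823878), np.float64(0.0007921311557824428)])
pin@72 [ 0.4375847  -0.08153897  0.072     ] box corner @.1/.2 [ 0.51321388 -0.15490895  0.1       ] [ 0.50421363 -0.12135449  0.2       ] [ 0.50879386 -0.19678413  0.1       ]
box top corner tri (array([ 0.52812307, -0.1669347 ,  0.10116068]), [np.float64(0.018771966668316757), np.float64(0.01877196666831675)])
hole [0.4631605  0.29064094 0.074     ] tri [0.58198879 0.22067747 0.057     ]
jack base edge dir 95.52616905823234 shaker right rail 5.824960295281646 front 94.64843317561166 block right side -4.044468814500449
[[-0.001 -0.966 -0.258  0.066]
 [ 1.    -0.001 -0.    -0.001]
 [ 0.    -0.258  0.966 -0.142]
 [ 0.     0.     0.     1.   ]]
```

Request:
apply_moves:
  commands:
    - {"dx": 0.89,"dy": -0.97}
    - {"dx": 0.89,"dy": -0.97}
    - {"dx": 0.89,"dy": -0.97}
    - {"dx": 0.89,"dy": -0.97}
    - {"dx": 0.89,"dy": -0.97}
    - {"dx": 0.89,"dy": -0.97}
    - {"dx": 0.89,"dy": -0.97}
    - {"dx": 0.89,"dy": -0.97}
    - {"dx": 0.89,"dy": -0.97}
    - {"dx": 0.89,"dy": -0.97}

```text
invalid input at $.commands[0]: expected keys dx, dy, dz, ax, ay, az, jaw
```

Request:
apply_moves:
  commands:
    - {"dx": 0.89,"dy": -0.97}
    - {"dx": 0.89,"dy": -0.97}
    - {"dx": 0.89,"dy": -0.97}
    - {"dx": 0.89,"dy": -0.97}
    - {"dx": 0.89,"dy": -0.97}
    - {"dx": 0.89,"dy": -0.97}
    - {"dx": 0.89,"dy": -0.97}
    - {"dx": 0.89,"dy": -0.97}
    - {"dx": 0.89,"dy": -0.97}
    - {"dx": 0.89,"dy": -0.97}

```text
invalid input at $.commands[0]: expected keys dx, dy, dz, ax, ay, az, jaw
```

Request:
apply_moves:
  commands:
    - {"az": -0.97,"dz": 0.15}
    - {"az": -0.97,"dz": 0.15}
    - {"az": -0.97,"dz": 0.15}
    - {"az": -0.97,"dz": 0.15}
    - {"az": -0.97,"dz": 0.15}
    - {"az": -0.97,"dz": 0.15}
    - {"az": -0.97,"dz": 0.15}
    - {"az": -0.97,"dz": 0.15}
    - {"az": -0.97,"dz": 0.15}
    - {"az": -0.97,"dz": 0.15}
    - {"az": -0.97,"dz": 0.15}
    - {}

```text
invalid input at $.commands[0]: expected keys dx, dy, dz, ax, ay, az, jaw
```

```bash
cat > w.py <<'E'
import sys
from h import *
g=cam("wrist");cv2.imwrite(f"pics/{sys.argv[1]}.png",g["frame"])
s=read_state();print(s["clock"],np.round(s["ee_pos"],4),np.round(s["eef_rot"],3).tolist(),np.round(s["qpos"],0))
for a in sys.argv[2:]:
    q,z=a.split(":")
    print(q,[(p.round(1).tolist(),c,atz(g,p,float(z)).round(4).tolist()) for p,c in pts("wrist",q)[:2]])
E
python3 w.py w1 pin_shoulder:.038 lock_pin:.002 pin_block:0
```

```text
2.0 [ 0.2855 -0.5839  0.2313] [[0.898, 0.439, -0.0], [0.439, -0.898, 0.0], [0.0, -0.0, -1.0]] [58. 19.  2. 84. -1. 77. -3.]
pin_shoulder []
lock_pin []
pin_block []
```

View pics/w1.png

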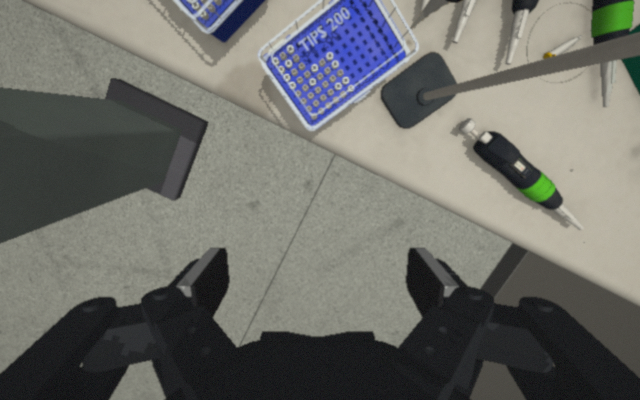

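The wrist view shows the floor and table edge, a tip rack at (340,50), a pole base at (420,95) right of my path, and the robot's own base at left. Nothing is in the way. All seven keys are needed in each row.

Request:
apply_moves:
  commands:
    - {"dx": 0.89,"dy": -0.97,"dz": -0.1,"ax": 0,"ay": 0,"az": 0,"jaw": 1}
    - {"dx": 0.89,"dy": -0.97,"dz": -0.1,"ax": 0,"ay": 0,"az": 0,"jaw": 1}
    - {"dx": 0.89,"dy": -0.97,"dz": -0.1,"ax": 0,"ay": 0,"az": 0,"jaw": 1}
    - {"dx": 0.89,"dy": -0.97,"dz": -0.1,"ax": 0,"ay": 0,"az": 0,"jaw": 1}
    - {"dx": 0.89,"dy": -0.97,"dz": 0,"ax": 0,"ay": 0,"az": 0,"jaw": 1}
    - {"dx": 0.89,"dy": -0.97,"dz": 0,"ax": 0,"ay": 0,"az": 0,"jaw": 1}
    - {"dx": 0.89,"dy": -0.97,"dz": 0,"ax": 0,"ay": 0,"az": 0,"jaw": 1}
    - {"dx": 0.89,"dy": -0.97,"dz": 0,"ax": 0,"ay": 0,"az": 0,"jaw": 1}
    - {"dx": 0.89,"dy": -0.97,"dz": 0,"ax": 0,"ay": 0,"az": 0,"jaw": 1}
    - {"dx": 0.89,"dy": -0.97,"dz": 0,"ax": 0,"ay": 0,"az": 0,"jaw": 1}

```text
clock: 3.4
ee_pos: [0.3604, -0.3306, 0.2395]
eef_rot: [[0.898, 0.439, 0.0], [0.439, -0.898, -0.0], [0.0, 0.0, -1.0]]
wrist_force: [0.2, 0.3, -0.1]
opening: 1.0
grasp_force: 0.0
```

Request:
apply_moves:
  commands:
    - {"dx": 0.89,"dy": -0.97,"dz": 0,"ax": 0,"ay": 0,"az": 0,"jaw": 1}
    - {"dx": 0.89,"dy": -0.97,"dz": 0,"ax": 0,"ay": 0,"az": 0,"jaw": 1}
    - {"dx": 0.89,"dy": -0.97,"dz": 0,"ax": 0,"ay": 0,"az": 0,"jaw": 1}
    - {"dx": 0.89,"dy": -0.97,"dz": 0,"ax": 0,"ay": 0,"az": 0,"jaw": 1}
    - {"dx": 0.89,"dy": -0.97,"dz": 0,"ax": 0,"ay": 0,"az": 0,"jaw": 1}
    - {"dx": 0.89,"dy": -0.97,"dz": 0,"ax": 0,"ay": 0,"az": 0,"jaw": 1}
    - {"dx": 0.89,"dy": -0.97,"dz": 0,"ax": 0,"ay": 0,"az": 0,"jaw": 1}
    - {"dx": 0.89,"dy": -0.97,"dz": 0,"ax": 0,"ay": 0,"az": 0,"jaw": 1}
    - {"dx": 0.89,"dy": -0.97,"dz": 0,"ax": 0,"ay": 0,"az": 0,"jaw": 1}
    - {"dx": 0.89,"dy": -0.97,"dz": 0,"ax": 0,"ay": 0,"az": 0,"jaw": 1}

```text
clock: 4.65
ee_pos: [0.4351, -0.0781, 0.2395]
eef_rot: [[0.898, 0.439, 0.0], [0.439, -0.898, -0.0], [0.0, 0.0, -1.0]]
wrist_force: [-0.5, -1.1, 0.7]
opening: 0.995
grasp_force: 0.0
```

Request:
apply_moves:
  commands:
    - {"dx": 0,"dy": 0,"dz": 0.2,"ax": 0,"ay": 0,"az": -0.97,"jaw": 1}
    - {"dx": 0,"dy": 0,"dz": 0.2,"ax": 0,"ay": 0,"az": -0.97,"jaw": 1}
    - {"dx": 0,"dy": 0,"dz": 0.2,"ax": 0,"ay": 0,"az": -0.97,"jaw": 1}
    - {"dx": 0,"dy": 0,"dz": 0.2,"ax": 0,"ay": 0,"az": -0.97,"jaw": 1}
    - {"dx": 0,"dy": 0,"dz": 0.2,"ax": 0,"ay": 0,"az": -0.97,"jaw": 1}
    - {"dx": 0,"dy": 0,"dz": 0.2,"ax": 0,"ay": 0,"az": -0.97,"jaw": 1}
    - {"dx": 0,"dy": 0,"dz": 0.2,"ax": 0,"ay": 0,"az": -0.97,"jaw": 1}
    - {"dx": 0,"dy": 0,"dz": 0.2,"ax": 0,"ay": 0,"az": -0.97,"jaw": 1}
    - {"dx": 0,"dy": 0,"dz": 0.2,"ax": 0,"ay": 0,"az": -0.97,"jaw": 1}
    - {"dx": 0,"dy": 0,"dz": 0.2,"ax": 0,"ay": 0,"az": -0.97,"jaw": 1}
    - {"dx": 0,"dy": 0,"dz": 0.2,"ax": 0,"ay": 0,"az": -0.97,"jaw": 1}
    - {"dx": 0,"dy": 0,"dz": 0,"ax": 0,"ay": 0,"az": 0,"jaw": 1}

```text
clock: 6.15
ee_pos: [0.4348, -0.0789, 0.1952]
eef_rot: [[-0.001, 1.0, -0.0], [1.0, 0.001, 0.0], [0.0, -0.0, -1.0]]
wrist_force: [-0.3, 1.0, -0.1]
opening: 1.005
grasp_force: 0.0
```

```bash
python3 w.py w2 pin_shoulder:.038 lock_pin:.002 pin_block:0
```

```text
6.2 [ 0.4349 -0.0789  0.1954] [[0.001, 1.0, 0.0], [1.0, -0.001, -0.0], [-0.0, 0.0, -1.0]] [ 28.  -3. -23. 113.  -1.  70.   6.]
pin_shoulder [([317.3, 191.2], 0.75, [0.4349, -0.0801, 0.038])]
lock_pin [([316.3, 184.7], 0.66, [0.4338, -0.0805, 0.002])]
pin_block [([320.1, 173.5], 0.56, [0.4382, -0.0679, 0.0]), ([329.6, 278.0], 0.52, [0.4505, -0.2009, 0.0])]
```

View pics/w2.png

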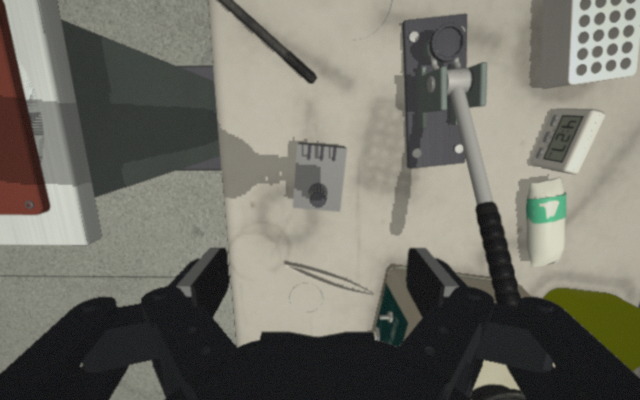

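The pin is at (318,192), upright in the block, and matches the earlier triangulation (head top 69 mm). Descending and gripping.

Request:
apply_moves:
  commands:
    - {"dx": -0.08,"dy": 0.05,"dz": 0.9,"ax": 0,"ay": 0,"az": 0,"jaw": 0.6}
    - {"dx": 0,"dy": 0,"dz": 1,"ax": 0,"ay": 0,"az": 0,"jaw": 0.6}
    - {"dx": 0,"dy": 0,"dz": 1,"ax": 0,"ay": 0,"az": 0,"jaw": 0.6}
    - {"dx": 0,"dy": 0,"dz": 1,"ax": 0,"ay": 0,"az": 0,"jaw": 0.6}
    - {"dx": 0,"dy": 0,"dz": 1,"ax": 0,"ay": 0,"az": 0,"jaw": 0.6}
    - {"dx": 0,"dy": 0,"dz": 1,"ax": 0,"ay": 0,"az": 0,"jaw": 0.6}
    - {"dx": 0,"dy": 0,"dz": 0.9,"ax": 0,"ay": 0,"az": 0,"jaw": 0.6}
    - {"dx": 0,"dy": 0,"dz": 0.7,"ax": 0,"ay": 0,"az": 0,"jaw": 0.5}
    - {"dx": 0,"dy": 0,"dz": 0,"ax": 0,"ay": 0,"az": 0,"jaw": 0.3}
    - {"dx": 0,"dy": 0,"dz": 0,"ax": 0,"ay": 0,"az": 0,"jaw": 0}
    - {"dx": 0,"dy": 0,"dz": 0,"ax": 0,"ay": 0,"az": 0,"jaw": 0}
    - {"dx": 0,"dy": 0,"dz": 0,"ax": 0,"ay": 0,"az": 0,"jaw": 0}

```text
clock: 7.85
ee_pos: [0.4362, -0.0807, 0.0458]
eef_rot: [[-0.001, 1.0, 0.001], [1.0, 0.001, -0.0], [-0.0, 0.001, -1.0]]
wrist_force: [-0.4, 0.1, 1.8]
opening: 0.165
grasp_force: 58.5
```

Request:
apply_moves:
  commands:
    - {"dx": 0,"dy": 0,"dz": 0,"ax": 0,"ay": 0,"az": 0,"jaw": 0}
    - {"dx": 0,"dy": 0,"dz": 0,"ax": 0,"ay": 0,"az": 0,"jaw": 0}

```text
clock: 8.1
ee_pos: [0.4362, -0.0807, 0.0457]
eef_rot: [[-0.001, 1.0, 0.001], [1.0, 0.001, -0.0], [-0.0, 0.001, -1.0]]
wrist_force: [-1.1, -0.8, 5.4]
opening: 0.167
grasp_force: 58.6
```

Request:
apply_moves:
  commands:
    - {"dx": 0,"dy": 0,"dz": -0.5,"ax": 0,"ay": 0,"az": 0,"jaw": 0}
    - {"dx": 0,"dy": 0,"dz": -1,"ax": 0,"ay": 0,"az": 0,"jaw": 0}
    - {"dx": 0,"dy": 0,"dz": -1,"ax": 0,"ay": 0,"az": 0,"jaw": 0}
    - {"dx": 0,"dy": 0,"dz": -1,"ax": 0,"ay": 0,"az": 0,"jaw": 0}
    - {"dx": 0,"dy": 0,"dz": -1,"ax": 0,"ay": 0,"az": 0,"jaw": 0}
    - {"dx": 0.3,"dy": 0,"dz": -1,"ax": 0,"ay": 0,"az": 0,"jaw": 0}
    - {"dx": 0.7,"dy": 0.1,"dz": -0.5,"ax": 0,"ay": 0,"az": 0,"jaw": 0}
    - {"dx": 1,"dy": 0.1,"dz": 0,"ax": 0,"ay": 0,"az": 0,"jaw": 0}
    - {"dx": 1,"dy": 0.1,"dz": 0,"ax": 0,"ay": 0,"az": 0,"jaw": 0}
    - {"dx": 1,"dy": 0.1,"dz": 0,"ax": 0,"ay": 0,"az": 0,"jaw": 0}
    - {"dx": 1,"dy": 0.1,"dz": 0,"ax": 0,"ay": 0,"az": 0,"jaw": 0}
    - {"dx": 1,"dy": 0.1,"dz": 0,"ax": 0,"ay": 0,"az": 0,"jaw": 0}

```text
clock: 9.6
ee_pos: [0.4474, 0.041, 0.1652]
eef_rot: [[-0.002, 1.0, -0.001], [1.0, 0.002, 0.0], [0.0, -0.001, -1.0]]
wrist_force: [-0.1, 0.1, -0.7]
opening: 0.163
grasp_force: 58.5
```

Request:
apply_moves:
  commands:
    - {"dx": 1,"dy": 0,"dz": 0,"ax": 0,"ay": 0,"az": 0,"jaw": 0}
    - {"dx": 1,"dy": 0,"dz": 0,"ax": 0,"ay": 0,"az": 0,"jaw": 0}
    - {"dx": 1,"dy": 0,"dz": 0,"ax": 0,"ay": 0,"az": 0,"jaw": 0}
    - {"dx": 1,"dy": 0,"dz": 0,"ax": 0,"ay": 0,"az": 0,"jaw": 0}
    - {"dx": 1,"dy": 0,"dz": 0,"ax": 0,"ay": 0,"az": 0,"jaw": 0}
    - {"dx": 1,"dy": 0,"dz": 0,"ax": 0,"ay": 0,"az": 0,"jaw": 0}
    - {"dx": 1,"dy": 0,"dz": 0,"ax": 0,"ay": 0,"az": 0,"jaw": 0}
    - {"dx": 1,"dy": 0,"dz": 0,"ax": 0,"ay": 0,"az": 0,"jaw": 0}
    - {"dx": 1,"dy": 0,"dz": 0,"ax": 0,"ay": 0,"az": 0,"jaw": 0}
    - {"dx": 0.5,"dy": 0,"dz": 0,"ax": 0,"ay": 0,"az": 0,"jaw": 0}
    - {"dx": 0,"dy": 0,"dz": 0,"ax": 0,"ay": 0,"az": 1,"jaw": 0}
    - {"dx": 0,"dy": 0,"dz": 0,"ax": 0,"ay": 0,"az": 1,"jaw": 0}

```text
clock: 11.1
ee_pos: [0.4472, 0.2295, 0.1651]
eef_rot: [[0.21, 0.978, -0.001], [0.978, -0.21, -0.0], [-0.0, -0.001, -1.0]]
wrist_force: [0.2, -0.4, 0.4]
opening: 0.165
grasp_force: 58.5
```

Request:
apply_moves:
  commands:
    - {"dx": 0,"dy": 0,"dz": 0,"ax": 0,"ay": 0,"az": 1,"jaw": 0}
    - {"dx": 0,"dy": 0,"dz": 0,"ax": 0,"ay": 0,"az": 1,"jaw": 0}
    - {"dx": 0,"dy": 0,"dz": 0,"ax": 0,"ay": 0,"az": 1,"jaw": 0}
    - {"dx": 0,"dy": 0,"dz": 0,"ax": 0,"ay": 0,"az": 1,"jaw": 0}
    - {"dx": 0,"dy": 0,"dz": 0,"ax": 0,"ay": 0,"az": 1,"jaw": 0}
    - {"dx": 0,"dy": 0,"dz": 0,"ax": 0,"ay": 0,"az": 1,"jaw": 0}
    - {"dx": 0,"dy": 0,"dz": 0,"ax": 0,"ay": 0,"az": 1,"jaw": 0}
    - {"dx": 0,"dy": 0,"dz": 0,"ax": 0,"ay": 0,"az": 1,"jaw": 0}
    - {"dx": 0,"dy": 0,"dz": 0,"ax": 0,"ay": 0,"az": 1,"jaw": 0}
    - {"dx": 0,"dy": 0,"dz": 0,"ax": 0,"ay": 0,"az": 1,"jaw": 0}
    - {"dx": 0,"dy": 0,"dz": 0,"ax": 0,"ay": 0,"az": 1,"jaw": 0}
    - {"dx": 0,"dy": 0,"dz": 0,"ax": 0,"ay": 0,"az": 1,"jaw": 0}

```text
clock: 12.6
ee_pos: [0.4472, 0.2293, 0.1652]
eef_rot: [[0.995, 0.102, -0.001], [0.102, -0.995, -0.0], [-0.001, 0.0, -1.0]]
wrist_force: [-0.4, -0.3, -0.8]
opening: 0.163
grasp_force: 58.4
```

```bash
python3 w.py w3 lock_hole:.074 pin_tip:.12 pin_shoulder:.16 lift_pad:.045
```

```text
12.65 [0.4472 0.2294 0.1652] [[0.995, 0.097, -0.0], [0.097, -0.995, -0.0], [-0.0, 0.0, -1.0]] [   0.    7.  -35.  108.    4.   67. -120.]
lock_hole [([236.5, 172.8], 0.62, [0.4683, 0.2968, 0.074])]
pin_tip [([319.2, 230.5], 0.62, [0.4435, 0.2286, 0.12]), ([524.4, 92.5], 0.26, [0.5431, 0.1153, 0.12])]
pin_shoulder [([316.6, 249.3], 0.98, [0.4474, 0.2307, 0.16])]
lift_pad [([347.5, 35.7], 0.66, [0.5823, 0.2198, 0.045]), ([317.7, 247.5], 0.26, [0.3987, 0.2249, 0.045])]
```

View pics/w3.png

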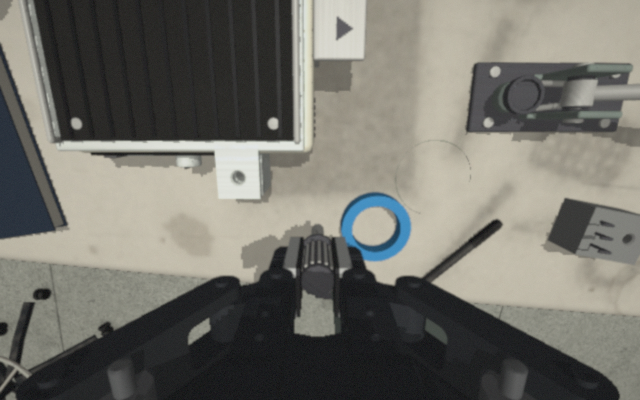

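The wrist view shows the hole in the white tab at about (238,177), the pin held upright with its tip near (318,230), and the shaker square to the tool. I'll refine the hole now.

```bash
cat > c.py <<'E'
from h import *
g=cam("wrist");s=read_state();R=np.array(s["eef_rot"])
im=cv2.cvtColor(g["frame"],6).astype(float)
sub=im[162:194,222:256]; m=(sub<120).astype(np.uint8)
n,l,st,ce=cv2.connectedComponentsWithStats(m); print([(st[i,4],(ce[i]+[222,162]).round(1).tolist()) for i in range(1,n) if st[i,4]>8])
print(sub[::2,::2].astype(int))
print("proj tip",proj(g,np.array(s["ee_pos"])+R@[0,0,.0437]))
T=cam("top");t=cv2.cvtColor(T["frame"],6).astype(int);print(t[212:228,275:292])
E
python3 c.py
```

```text
[(np.int32(42), [239.3, 175.0])]
[[223 223 223 223 223 223 223 223 223 222 223 222 223 222 222 223 222]
 [226 225 225 225 226 225 225 225 225 225 225 225 225 225 225 226 225]
 [226 227 226 226 227 227 226 227 226 227 229 227 228 228 228 227 228]
 [224 223 224 224 224 225 224 224 222 224 225 224 226 226 226 225 227]
 [223 222 222 222 222 218 204 181 166 180 213 222 223 223 223 223 224]
 [226 226 226 225 223 195 155 121 102 108 154 211 226 227 226 227 226]
 [224 224 225 225 215 168 124 111  93  97 107 172 223 226 226 227 227]
 [223 222 222 221 204 160 119 119 105 104 107 142 212 224 224 225 225]
 [224 225 225 224 211 172 122 157 133 116 116 144 209 227 227 226 227]
 [224 225 225 225 219 185 141 160 162 150 139 163 214 227 227 227 226]
 [224 224 224 224 224 213 188 151 149 167 180 201 222 225 225 224 225]
 [225 225 226 225 226 225 217 202 195 196 210 222 227 225 227 226 225]
 [223 224 225 224 225 225 224 223 222 221 223 225 225 224 225 225 225]
 [225 225 225 224 224 225 225 225 224 225 226 226 225 225 225 225 225]
 [223 223 223 223 223 223 223 224 224 223 222 224 224 223 224 223 224]
 [
[... 271 characters left out ...]
61 66 63 60 61 65 64 66 65 68 66 70 70 71 71 73 77]
 [57 63 66 65 64 67 68 68 66 72 71 73 74 72 77 77 76]
 [48 58 63 64 65 69 66 65 70 69 71 73 73 78 77 78 76]
 [41 54 61 69 69 65 69 70 72 73 71 75 78 80 77 79 82]
 [44 37 56 65 70 70 72 73 71 73 75 76 73 78 80 82 84]
 [57 45 46 64 66 70 70 73 73 73 80 78 79 78 85 85 83]
 [66 47 38 58 72 70 75 74 75 77 77 79 80 78 81 86 84]
 [68 61 41 37 57 70 74 73 79 78 81 83 83 83 83 84 83]
 [66 68 61 37 47 66 72 77 78 79 80 82 82 84 83 86 83]
 [69 68 64 51 39 50 71 78 78 81 82 84 84 85 83 81 83]
 [67 70 67 62 48 38 58 76 82 83 85 85 85 82 80 80 84]
 [64 67 68 67 63 43 40 64 81 83 82 81 84 84 85 86 82]
 [67 70 67 68 69 55 40 50 78 81 83 85 80 80 83 84 81]]
```

```bash
cat > d.py <<'E'
from h import *
g=cam("wrist");s=read_state();R=np.array(s["eef_rot"])
im=255-cv2.cvtColor(g["frame"],6)[160:196,222:256].astype(float);w=np.clip(im-40,0,60)
yy,xx=np.mgrid[160:196,222:256];c=[(w*xx).sum()/w.sum(),(w*yy).sum()/w.sum()]
p=atz(g,c,.074);d=p-s["ee_pos"];print(c,p.round(4),s["ee_pos"],"tool units",(R.T@d/.02).round(3))
E
python3 d.py
```

```text
[np.float64(238.0694459329118), np.float64(176.7478298145965)] [0.4651 0.2957 0.074 ] [0.4474538  0.22940033 0.16530388] tool units [ 1.232 -3.2    4.565]
```

Request:
apply_moves:
  commands:
    - {"dx": 0.31,"dy": -0.8,"dz": 0,"ax": 0,"ay": 0,"az": 0,"jaw": 0}
    - {"dx": 0.31,"dy": -0.8,"dz": 0,"ax": 0,"ay": 0,"az": 0,"jaw": 0}
    - {"dx": 0.31,"dy": -0.8,"dz": 0.4,"ax": 0,"ay": 0,"az": 0,"jaw": 0}
    - {"dx": 0.3,"dy": -0.8,"dz": 0.5,"ax": 0,"ay": 0,"az": 0,"jaw": 0}
    - {"dx": 0,"dy": 0,"dz": 0.5,"ax": 0,"ay": 0,"az": 0,"jaw": 0}
    - {"dx": 0,"dy": 0,"dz": 0.4,"ax": 0,"ay": 0,"az": 0,"jaw": 0}
    - {"dx": 0,"dy": 0,"dz": 0,"ax": 0,"ay": 0,"az": 0,"jaw": 0}

```text
clock: 13.88
ee_pos: [0.4649, 0.2948, 0.1287]
eef_rot: [[0.994, 0.105, -0.001], [0.105, -0.994, -0.001], [-0.001, 0.001, -1.0]]
wrist_force: [-0.9, -0.7, -1.4]
opening: 0.158
grasp_force: 58.5
```

```bash
python3 w.py w4 lock_hole:.074 pin_tip:.084; python3 -c "
import cv2
a=cv2.imread('pics/w4.png');cv2.imwrite('pics/w4c.png',cv2.resize(a[150:270,250:390],(700,600),interpolation=2))"
```

```text
13.925 [0.4652 0.295  0.1292] [[0.994, 0.105, -0.0], [0.105, -0.994, -0.0], [-0.0, 0.0, -1.0]] [  -6.   16.  -36.  104.   10.   64. -129.]
lock_hole [([318.7, 217.5], 0.84, [0.4672, 0.2949, 0.074])]
pin_tip [([319.5, 230.7], 0.6, [0.4612, 0.2938, 0.084])]
```

View pics/w4c.png

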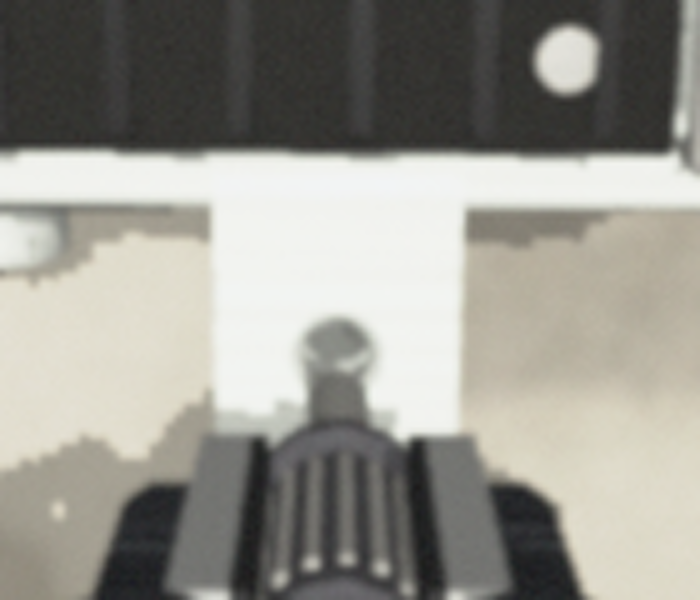

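The crop shows the hole directly below the pin tip: hole centre column about 317.6, tip column about 317.4, hole top edge at row 213. I'll check the fore-aft offset numerically.

```bash
python3 - <<'E'
from h import *
g=cam("wrist");s=read_state();R=np.array(s["eef_rot"]);e=np.array(s["ee_pos"])
im=cv2.cvtColor(g["frame"],6).astype(int)
print(im[206:236,317:319].mean(1).astype(int).tolist())
for r in (216,218,220,222,224): print(r,im[r,304:332].tolist())
print("hole@tcp",proj(g,[e[0],e[1],.074]),"tip",proj(g,e+R@[0,0,.0437]),"hole back edge r=5,6",proj(g,[e[0]+.005,e[1],.074]),proj(g,[e[0]+.006,e[1],.074]))
p=proj(g,[e[0],e[1],.074]);print(R.T@(atz(g,[317.6,220.6],.074)-e)*1000)
E
```

```text
[241, 242, 243, 243, 243, 242, 237, 214, 167, 139, 136, 138, 140, 139, 138, 142, 148, 147, 130, 117, 114, 114, 113, 114, 114, 113, 112, 97, 80, 90]
216 [243, 243, 243, 243, 243, 242, 238, 226, 207, 181, 161, 146, 142, 138, 135, 132, 129, 137, 156, 183, 216, 230, 239, 242, 243, 243, 243, 243]
218 [242, 242, 243, 242, 241, 236, 222, 199, 164, 142, 137, 137, 139, 141, 139, 136, 134, 131, 130, 144, 171, 203, 226, 239, 242, 242, 242, 242]
220 [242, 241, 241, 241, 239, 230, 217, 204, 179, 157, 144, 140, 138, 139, 138, 139, 137, 140, 143, 152, 163, 191, 218, 234, 240, 242, 242, 242]
222 [242, 242, 242, 242, 240, 231, 219, 201, 186, 181, 166, 150, 147, 144, 152, 168, 180, 184, 185, 184, 176, 197, 220, 234, 242, 242, 242, 242]
224 [243, 243, 243, 242, 241, 235, 225, 211, 180, 145, 130, 126, 125, 128, 133, 156, 173, 170, 159, 166, 191, 213, 227, 237, 242, 243, 243, 243]
hole@tcp [318.54270168 220.1977574 ] tip [318.61366465 225.9039601 ] hole back edge r=5,6 [319.30151095 213.40564009] [319.45440438 212.03702628]
[-0.34027599 -0.65629526 55.84466755]
```

Aligned to within about 0.5 mm. Inserting in gentle steps.

Request:
apply_moves:
  commands:
    - {"dx": 0,"dy": 0,"dz": 0.25,"ax": 0,"ay": 0,"az": 0,"jaw": 0}
    - {"dx": 0,"dy": 0,"dz": 0.25,"ax": 0,"ay": 0,"az": 0,"jaw": 0}
    - {"dx": 0,"dy": 0,"dz": 0.25,"ax": 0,"ay": 0,"az": 0,"jaw": 0}
    - {"dx": 0,"dy": 0,"dz": 0.25,"ax": 0,"ay": 0,"az": 0,"jaw": 0}
    - {"dx": 0,"dy": 0,"dz": 0,"ax": 0,"ay": 0,"az": 0,"jaw": 0}

```text
clock: 14.7
ee_pos: [0.4649, 0.2955, 0.1088]
eef_rot: [[0.994, 0.106, -0.001], [0.106, -0.994, -0.0], [-0.001, 0.0, -1.0]]
wrist_force: [0.8, -0.4, 0.2]
opening: 0.165
grasp_force: 58.5
```

Request:
apply_moves:
  commands:
    - {"dx": 0,"dy": 0,"dz": 0.2,"ax": 0,"ay": 0,"az": 0,"jaw": 0}
    - {"dx": 0,"dy": 0,"dz": 0.2,"ax": 0,"ay": 0,"az": 0,"jaw": 0}
    - {"dx": 0,"dy": 0,"dz": 0.2,"ax": 0,"ay": 0,"az": 0,"jaw": 0}
    - {"dx": 0,"dy": 0,"dz": 0.2,"ax": 0,"ay": 0,"az": 0,"jaw": 0}
    - {"dx": 0,"dy": 0,"dz": 0.2,"ax": 0,"ay": 0,"az": 0,"jaw": 0}
    - {"dx": 0,"dy": 0,"dz": 0.15,"ax": 0,"ay": 0,"az": 0,"jaw": 0}
    - {"dx": 0,"dy": 0,"dz": 0.1,"ax": 0,"ay": 0,"az": 0,"jaw": 0}
    - {"dx": 0,"dy": 0,"dz": 0,"ax": 0,"ay": 0,"az": 0,"jaw": 0}

```text
clock: 15.7
ee_pos: [0.4651, 0.2956, 0.0842]
eef_rot: [[0.994, 0.106, -0.0], [0.106, -0.994, -0.0], [-0.0, 0.0, -1.0]]
wrist_force: [0.9, 0.3, -0.9]
opening: 0.167
grasp_force: 58.5
```

Request:
apply_moves:
  commands:
    - {"dx": 0,"dy": 0,"dz": 0.08,"ax": 0,"ay": 0,"az": 0,"jaw": 0}
    - {"dx": 0,"dy": 0,"dz": 0.05,"ax": 0,"ay": 0,"az": 0,"jaw": 0}
    - {"dx": 0,"dy": 0,"dz": 0.05,"ax": 0,"ay": 0,"az": 0,"jaw": 0}
    - {"dx": 0,"dy": 0,"dz": 0,"ax": 0,"ay": 0,"az": 0,"jaw": 0}

```text
clock: 16.2
ee_pos: [0.4652, 0.2964, 0.0817]
eef_rot: [[0.994, 0.106, 0.001], [0.106, -0.994, 0.001], [0.001, -0.001, -1.0]]
wrist_force: [-4.3, -1.3, 8.0]
opening: 0.163
grasp_force: 59.6
```

Collar contact came at the predicted height (TCP z 0.0817, 8 N). Releasing and rising.

Request:
apply_moves:
  commands:
    - {"dx": 0,"dy": 0,"dz": 0,"ax": 0,"ay": 0,"az": 0,"jaw": 0.3}
    - {"dx": 0,"dy": 0,"dz": 0,"ax": 0,"ay": 0,"az": 0,"jaw": 0.5}
    - {"dx": 0,"dy": 0,"dz": 0,"ax": 0,"ay": 0,"az": 0,"jaw": 0.5}
    - {"dx": 0,"dy": 0,"dz": -0.3,"ax": 0,"ay": 0,"az": 0,"jaw": 0.5}
    - {"dx": 0,"dy": 0,"dz": -0.7,"ax": 0,"ay": 0,"az": 0,"jaw": 0.5}
    - {"dx": 0,"dy": 0,"dz": -1,"ax": 0,"ay": 0,"az": 0,"jaw": 0.6}
    - {"dx": 0,"dy": 0,"dz": -1,"ax": 0,"ay": 0,"az": 0,"jaw": 0.8}
    - {"dx": 0,"dy": 0,"dz": -1,"ax": 0,"ay": 0,"az": 0,"jaw": 1}
    - {"dx": 0.1,"dy": 0.5,"dz": -1,"ax": 0,"ay": 0,"az": 0,"jaw": 1}
    - {"dx": 0.2,"dy": 1,"dz": -1,"ax": 0,"ay": 0,"az": 0,"jaw": 1}
    - {"dx": 0.3,"dy": 1,"dz": 0,"ax": 0,"ay": 0,"az": 0,"jaw": 1}
    - {"dx": 0.3,"dy": 1,"dz": 0,"ax": 0,"ay": 0,"az": 0,"jaw": 1}

```text
clock: 17.7
ee_pos: [0.4912, 0.2267, 0.2023]
eef_rot: [[0.994, 0.105, 0.001], [0.105, -0.994, 0.0], [0.001, -0.0, -1.0]]
wrist_force: [1.0, -0.2, 0.9]
opening: 0.997
grasp_force: 0.0
```

```bash
cat > e.py <<'E'
from h import *
G={n:cam(n) for n in("wrist","scene","top")}
s=read_state();print(s["clock"],np.round(s["ee_pos"],4))
for q,z in (("pin_shoulder",.074),("lock_hole",.074),("jack",0),("saddle",.0355),("lift_pad",.045),("handle_grip",.13)):
    for n in G:
        p=pts(n,q); print(q,n,[(a.round(1).tolist(),c,atz(G[n],a,z).round(4).tolist()) for a,c in p[:1]])
cv2.imwrite("pics/w5.png",G["wrist"]["frame"])
E
python3 e.py
```

```text
17.85 [0.4912 0.2266 0.2016]
pin_shoulder wrist [([243.6, 218.6], 0.7, [0.4617, 0.2955, 0.074])]
pin_shoulder scene [([273.6, 208.9], 0.45, [0.4586, 0.2915, 0.074])]
pin_shoulder top [([358.0, 141.0], 0.65, [0.6858, 0.0767, 0.074])]
lock_hole wrist [([243.0, 212.8], 0.73, [0.4674, 0.2963, 0.074])]
lock_hole scene [([273.6, 210.0], 0.78, [0.455, 0.2848, 0.074])]
lock_hole top [([284.0, 218.2], 0.81, [0.4697, 0.2884, 0.074])]
jack wrist [([240.9, 213.7], 0.69, [0.4418, 0.3157, 0.0])]
jack scene [([353.2, 264.7], 0.63, [0.5522, 0.015, 0.0])]
jack top [([285.4, 216.8], 0.73, [0.4773, 0.2902, 0.0])]
saddle wrist [([485.1, 143.7], 0.58, [0.555, 0.061, 0.0355])]
saddle scene [([349.3, 246.1], 0.36, [0.5642, 0.0522, 0.0355])]
saddle top [([363.7, 185.7], 0.54, [0.5625, 0.0593, 0.0355])]
lift_pad wrist [([337.0, 98.5], 0.98, [0.5815, 0.2182, 0.045])]
lift_pad scene [([320.6, 222.4], 0.91, [0.5628, 0.1937, 0.045])]
lift_pad top []
handle_grip wrist []
handle_grip scene [([394.2, 241.5], 0.59, [0.5692, -0.1119, 0.13])]
handle_grip top [([433.6, 177.1], 0.59, [0.5709, -0.1172, 0.13])]
```

View pics/w5.png

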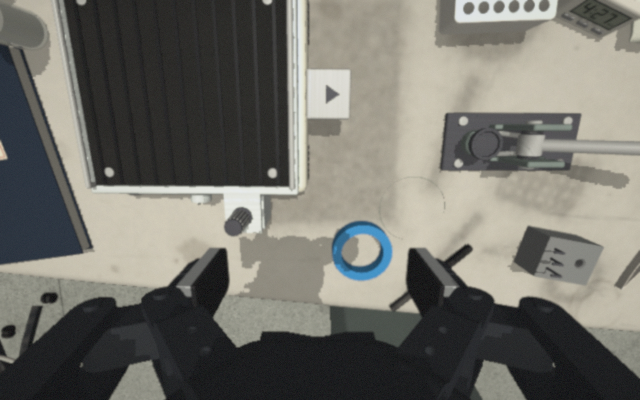

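The pin stands upright in the tab at (238,222). The bracket plate's outer edge is at column 350, rows 69–118, and the jack saddle is at (485,144). Computing the jack's move from this one image.

```bash
cat > f.py <<'E'
from h import *
g=cam("wrist");im=cv2.imread("pics/w5.png");gr=cv2.cvtColor(im,6).astype(int)
print("cols r95",gr[95,300:360].tolist());print("rows c343",gr[60:130,343].tolist())
print("jack base rows c470",gr[105:178,472].tolist())
c=cv2.HoughCircles(cv2.GaussianBlur(cv2.cvtColor(im,6)[115:175,450:520],(3,3),0),cv2.HOUGH_GRADIENT,1,20,param1=80,param2=12,minRadius=12,maxRadius=22)
print(c)
e=atz(g,(350,93),.057);a=atz(g,(350,70),.057);b=atz(g,(350,117),.057)
print("edge",e,a,b,np.linalg.norm(a-b));u=(a-b)/np.linalg.norm(a-b);print("yaw",np.degrees(np.arctan2(u[1],u[0])))
print("pad",e+.012*np.array([-u[1],u[0],0]), "saddle",atz(g,(485.5,144),.039))
for q in((447,114),(580,114),(578,170),(442,170)): print(q,atz(g,q,.008).round(4))
E
python3 f.py
```

```text
cols r95 [232, 231, 230, 221, 203, 166, 161, 185, 207, 218, 217, 216, 218, 217, 215, 216, 217, 219, 217, 218, 218, 219, 218, 217, 214, 182, 127, 98, 97, 97, 96, 97, 96, 98, 99, 106, 123, 143, 167, 195, 214, 217, 216, 219, 217, 218, 218, 217, 208, 184, 161, 158, 156, 159, 159, 158, 158, 157, 157, 156]
rows c343 [158, 157, 156, 155, 153, 155, 152, 151, 151, 176, 208, 218, 220, 219, 219, 219, 219, 220, 218, 219, 218, 219, 219, 219, 220, 219, 219, 219, 219, 217, 218, 219, 217, 218, 218, 219, 216, 216, 217, 217, 217, 218, 217, 216, 216, 216, 217, 216, 216, 215, 215, 214, 215, 216, 215, 214, 213, 198, 165, 149, 157, 167, 166, 167, 171, 169, 170, 170, 170, 169]
jack base rows c470 [177, 177, 179, 179, 183, 182, 174, 139, 103, 88, 88, 90, 90, 89, 89, 90, 90, 89, 88, 90, 88, 90, 89, 88, 87, 78, 87, 106, 101, 81, 60, 49, 46, 52, 57, 60, 68, 74, 75, 78, 80, 80, 84, 76, 73, 69, 59, 53, 48, 51, 53, 61, 64, 66, 67, 66, 66, 64, 66, 72, 86, 88, 89, 89, 91, 112, 156, 190, 199, 197, 198, 199, 197]
[[[34.5 28.5 15.8]]]
edge [0.58544805 0.20905825 0.057     ] [0.60471073 0.21161946 0.057     ] [0.56461395 0.20628158 0.057     ] 0.040450514780452626
yaw 7.5829099319332895
pad [0.58386452 0.22095331 0.057     ] saddle [0.55393963 0.06459742 0.039     ]
(447, 114) [0.5806 0.0969 0.008 ]
(580, 114) [ 0.5969 -0.0491  0.008 ]
(578, 170) [ 0.5368 -0.067   0.008 ]
(442, 170) [0.5199 0.0895 0.008 ]
```

Request:
apply_moves:
  commands:
    - {"dx": 0.24,"dy": 1,"dz": 0,"ax": 0,"ay": 0,"az": 0,"jaw": 1}
    - {"dx": 0.24,"dy": 1,"dz": 0,"ax": 0,"ay": 0,"az": 0,"jaw": 1}
    - {"dx": 0.24,"dy": 1,"dz": 0,"ax": 0,"ay": 0,"az": 0,"jaw": 1}
    - {"dx": 0.24,"dy": 1,"dz": 0,"ax": 0,"ay": 0,"az": 0,"jaw": 1}
    - {"dx": 0.24,"dy": 1,"dz": 0,"ax": 0,"ay": 0,"az": 0,"jaw": 1}
    - {"dx": 0.24,"dy": 1,"dz": 0,"ax": 0,"ay": 0,"az": 0,"jaw": 1}
    - {"dx": 0.24,"dy": 1,"dz": 0,"ax": 0,"ay": 0,"az": 0,"jaw": 1}
    - {"dx": 0.24,"dy": 1,"dz": 0,"ax": 0,"ay": 0,"az": 0,"jaw": 1}
    - {"dx": 0.24,"dy": 1,"dz": 0,"ax": 0,"ay": 0,"az": 0,"jaw": 1}
    - {"dx": 0.24,"dy": 1,"dz": 0,"ax": 0,"ay": 0,"az": 0,"jaw": 1}
    - {"dx": 0,"dy": 0.7,"dz": 0,"ax": 0,"ay": 0,"az": -1,"jaw": 1}
    - {"dx": 0,"dy": 0,"dz": 0,"ax": 0,"ay": 0,"az": -1,"jaw": 1}

```text
clock: 20.3
ee_pos: [0.5612, 0.0181, 0.2006]
eef_rot: [[0.95, 0.311, -0.0], [0.311, -0.95, -0.0], [-0.0, 0.0, -1.0]]
wrist_force: [0.4, 0.3, 0.1]
opening: 0.993
grasp_force: 0.0
```

Request:
apply_moves:
  commands:
    - {"dx": 0,"dy": 0,"dz": 0,"ax": 0,"ay": 0,"az": -1,"jaw": 1}
    - {"dx": 0,"dy": 0,"dz": 0,"ax": 0,"ay": 0,"az": -1,"jaw": 1}
    - {"dx": 0,"dy": 0,"dz": 0,"ax": 0,"ay": 0,"az": -1,"jaw": 1}
    - {"dx": 0,"dy": 0,"dz": 0,"ax": 0,"ay": 0,"az": -1,"jaw": 1}
    - {"dx": 0,"dy": 0,"dz": 0,"ax": 0,"ay": 0,"az": -1,"jaw": 1}
    - {"dx": 0,"dy": 0,"dz": 0,"ax": 0,"ay": 0,"az": -1,"jaw": 1}
    - {"dx": 0,"dy": 0,"dz": 0,"ax": 0,"ay": 0,"az": -1,"jaw": 1}
    - {"dx": 0,"dy": 0,"dz": 0,"ax": 0,"ay": 0,"az": -1,"jaw": 1}
    - {"dx": 0,"dy": 0,"dz": 0,"ax": 0,"ay": 0,"az": -1,"jaw": 1}
    - {"dx": 0,"dy": 0,"dz": 0,"ax": 0,"ay": 0,"az": -1,"jaw": 1}
    - {"dx": 0,"dy": 0,"dz": 0,"ax": 0,"ay": 0,"az": -1,"jaw": 1}
    - {"dx": 0,"dy": 0,"dz": 0,"ax": 0,"ay": 0,"az": -1,"jaw": 1}

```text
clock: 21.8
ee_pos: [0.5611, 0.0196, 0.2007]
eef_rot: [[-0.005, 1.0, -0.0], [1.0, 0.005, 0.0], [0.0, -0.0, -1.0]]
wrist_force: [-0.2, 0.0, 0.4]
opening: 0.998
grasp_force: 0.0
```

Request:
apply_moves:
  commands:
    - {"dx": 0,"dy": 0,"dz": 0,"ax": 0,"ay": 0,"az": -1,"jaw": 1}
    - {"dx": 0,"dy": 0,"dz": 0,"ax": 0,"ay": 0,"az": 0,"jaw": 1}

```text
clock: 22.05
ee_pos: [0.561, 0.0197, 0.2007]
eef_rot: [[-0.105, 0.994, -0.0], [0.994, 0.105, 0.0], [0.0, -0.0, -1.0]]
wrist_force: [0.4, 0.8, 0.1]
opening: 1.004
grasp_force: 0.0
```

```bash
python3 w.py w6 saddle:.0355 jack:0 lift_pad:.045 handle_grip:.13
```

```text
22.1 [0.561  0.0198 0.2007] [[-0.103, 0.995, -0.0], [0.995, 0.103, 0.0], [0.0, 0.0, -1.0]] [ 24.  13. -35.  97.   8.  72.  -7.]
saddle [([319.8, 149.7], 0.92, [0.5596, 0.0603, 0.0355])]
jack [([316.0, 175.3], 0.72, [0.5591, 0.0276, 0.0])]
lift_pad []
handle_grip []
```

View pics/w6.png

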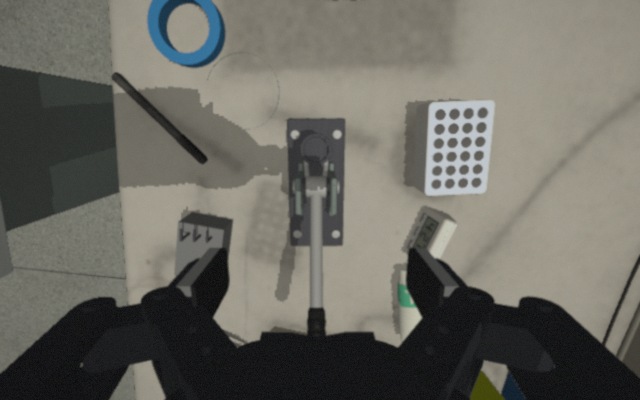

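The jack is square to the tool: base columns 288–344, rows 118–245, saddle at about (315,148). Computing its pose.

```bash
python3 - <<'E'
from h import *
g=cam("wrist");s=read_state();R=np.array(s["eef_rot"]);im=cv2.imread("pics/w6.png")
gr=cv2.cvtColor(im,6).astype(int)
print("r240",gr[240,280:352].tolist());print("r122",gr[123,280:352].tolist());print("c300",gr[110:125,300].tolist(),gr[238:252,300].tolist())
print(cv2.HoughCircles(cv2.GaussianBlur(cv2.cvtColor(im,6)[125:175,290:342],(3,3),0),cv2.HOUGH_GRADIENT,1,20,param1=60,param2=10,minRadius=9,maxRadius=20))
f=lambda q,z:(R.T@(atz(g,q,z)-s["ee_pos"])*1000).round(1)
for q in((288,118),(344,118),(344,245),(288,245)):print(q,f(q,.008),atz(g,q,.008).round(4))
print("saddle",f((314.5,148),.039),atz(g,(314.5,148),.039).round(4))
E
```

```text
r240 [133, 133, 132, 132, 130, 127, 117, 99, 91, 81, 71, 55, 53, 51, 51, 53, 52, 57, 65, 72, 72, 70, 74, 69, 69, 73, 70, 73, 74, 78, 90, 108, 120, 131, 137, 142, 142, 144, 140, 136, 127, 115, 95, 77, 71, 70, 70, 71, 69, 72, 73, 73, 73, 72, 72, 73, 72, 73, 71, 69, 69, 76, 103, 136, 155, 158, 160, 160, 158, 159, 159, 159]
r122 [143, 141, 139, 140, 139, 136, 116, 84, 72, 74, 73, 76, 77, 75, 75, 75, 73, 76, 76, 76, 74, 76, 75, 75, 76, 75, 76, 74, 75, 75, 76, 75, 75, 77, 76, 76, 75, 77, 76, 78, 75, 74, 75, 75, 78, 78, 76, 76, 77, 76, 75, 75, 75, 77, 75, 76, 76, 76, 76, 74, 73, 76, 76, 76, 89, 116, 140, 144, 144, 147, 147, 147]
c300 [145, 145, 146, 142, 138, 136, 134, 123, 100, 76, 72, 75, 77, 74, 77] [75, 71, 72, 73, 72, 72, 74, 87, 113, 130, 136, 138, 135, 133]
[[[29.5 25.5 19.4]]]
(288, 118) [ 72.2 -31.4 192.7] [0.5221 0.0888 0.008 ]
(344, 118) [ 72.1  29.4 192.7] [0.5826 0.0951 0.008 ]
(344, 245) [-76.2  32.7 192.7] [ 0.6014 -0.0521  0.008 ]
(288, 245) [-76.1 -35.3 192.7] [ 0.5338 -0.0591  0.008 ]
saddle [ 42.4  -2.5 161.7] [0.554  0.0622 0.039 ]
```

Request:
apply_moves:
  commands:
    - {"dx": 0,"dy": -0.04,"dz": 1,"ax": 0,"ay": 0,"az": 0,"jaw": 1}
    - {"dx": 0,"dy": 0,"dz": 1,"ax": 0,"ay": 0,"az": 0,"jaw": 1}
    - {"dx": 0,"dy": 0,"dz": 1,"ax": 0,"ay": 0,"az": 0,"jaw": 1}
    - {"dx": 0,"dy": 0,"dz": 1,"ax": 0,"ay": 0,"az": 0,"jaw": 1}
    - {"dx": 0,"dy": 0,"dz": 1,"ax": 0,"ay": 0,"az": 0,"jaw": 1}
    - {"dx": 0,"dy": 0,"dz": 1,"ax": 0,"ay": 0,"az": 0,"jaw": 1}
    - {"dx": 0,"dy": 0,"dz": 0.9,"ax": 0,"ay": 0,"az": 0,"jaw": 1}
    - {"dx": 0,"dy": 0,"dz": 0.7,"ax": 0,"ay": 0,"az": 0,"jaw": 1}
    - {"dx": 0,"dy": 0,"dz": 0.6,"ax": 0,"ay": 0,"az": 0,"jaw": 1}
    - {"dx": 0,"dy": 0,"dz": 0,"ax": 0,"ay": 0,"az": 0,"jaw": 0.6}
    - {"dx": 0,"dy": 0,"dz": 0,"ax": 0,"ay": 0,"az": 0,"jaw": 0}
    - {"dx": 0,"dy": 0,"dz": 0,"ax": 0,"ay": 0,"az": 0,"jaw": 0}

```text
clock: 23.85
ee_pos: [0.5605, 0.0203, 0.0375]
eef_rot: [[-0.106, 0.994, 0.001], [0.994, 0.106, -0.0], [-0.0, 0.001, -1.0]]
wrist_force: [-1.2, -0.7, 2.0]
opening: 0.462
grasp_force: 62.8
```

Request:
apply_moves:
  commands:
    - {"dx": 0,"dy": 0,"dz": 0,"ax": 0,"ay": 0,"az": 0,"jaw": 0}
    - {"dx": 0,"dy": 0,"dz": 0,"ax": 0,"ay": 0,"az": 0,"jaw": 0}

```text
clock: 24.1
ee_pos: [0.5605, 0.0202, 0.0375]
eef_rot: [[-0.106, 0.994, 0.001], [0.994, 0.106, -0.0], [-0.0, 0.001, -1.0]]
wrist_force: [-2.2, -0.9, 7.3]
opening: 0.461
grasp_force: 63.2
```

```bash
python3 w.py w7 saddle:.0355 lift_pad:.045 ; python3 - <<'E'
from h import *
g=cam("wrist");s=read_state();R=np.array(s["eef_rot"])
for q,z in(("saddle",.0355),("lift_pad",.045)):
  for p,c in pts("wrist",q): print(q,c,(R.T@(atz(g,p,z)-s["ee_pos"])*1000).round(1))
# predicted pixel of pad
print(proj(g,[.583,.2205,.057]),proj(g,np.array(s["ee_pos"])+R@[.042,0,0]))
E
```

```text
24.15 [0.5605 0.0203 0.0376] [[-0.106, 0.994, 0.001], [0.994, 0.106, -0.0], [-0.0, 0.001, -1.0]] [ 21.  23. -33. 107.  15.  55. -12.]
saddle [([318.5, 179.8], 0.57, [0.557, 0.0597, 0.0355])]
lift_pad []
saddle 0.96 [39.6  0.2  2. ]
[ 459.70778062 -315.50865301] [317.04637367 175.64281733]
```

Request:
apply_moves:
  commands:
    - {"dx": 0,"dy": 0,"dz": -0.1,"ax": 0,"ay": 0,"az": 0,"jaw": 0}
    - {"dx": 0.2,"dy": 0.1,"dz": 0,"ax": 0,"ay": 0,"az": 0,"jaw": 0}
    - {"dx": 0.6,"dy": 0.2,"dz": 0,"ax": 0,"ay": 0,"az": 0,"jaw": 0}
    - {"dx": 0.8,"dy": 0.25,"dz": 0,"ax": 0,"ay": 0,"az": 0,"jaw": 0}
    - {"dx": 0.8,"dy": 0.25,"dz": 0,"ax": 0,"ay": 0,"az": 0,"jaw": 0}
    - {"dx": 0.8,"dy": 0.25,"dz": 0,"ax": 0,"ay": 0,"az": 0,"jaw": 0}
    - {"dx": 0.8,"dy": 0.25,"dz": 0,"ax": 0,"ay": 0,"az": 0,"jaw": 0}
    - {"dx": 0.8,"dy": 0.25,"dz": 0,"ax": 0,"ay": 0,"az": 0,"jaw": 0}
    - {"dx": 0.5,"dy": 0.15,"dz": 0,"ax": 0,"ay": 0,"az": 0,"jaw": 0}
    - {"dx": 0,"dy": 0,"dz": 0,"ax": 0,"ay": 0,"az": 0,"jaw": 0}

```text
clock: 25.65
ee_pos: [0.5826, 0.1304, 0.0387]
eef_rot: [[-0.107, 0.994, -0.0], [0.994, 0.107, 0.0], [0.0, 0.0, -1.0]]
wrist_force: [0.1, -0.9, -9.4]
opening: 0.461
grasp_force: 61.7
```

```bash
python3 w.py w8 saddle:.0375 lift_pad:.045
```

```text
25.7 [0.5826 0.1292 0.0386] [[-0.106, 0.994, -0.0], [0.994, 0.106, -0.0], [-0.0, -0.0, -1.0]] [ 10.  27. -34. 102.  17.  57. -24.]
saddle [([320.6, 178.3], 0.78, [0.58, 0.1708, 0.0375]), ([313.2, 220.7], 0.59, [0.5787, 0.1487, 0.0375])]
lift_pad [([347.3, 71.5], 0.73, [0.586, 0.2191, 0.045])]
```

View pics/w8.png

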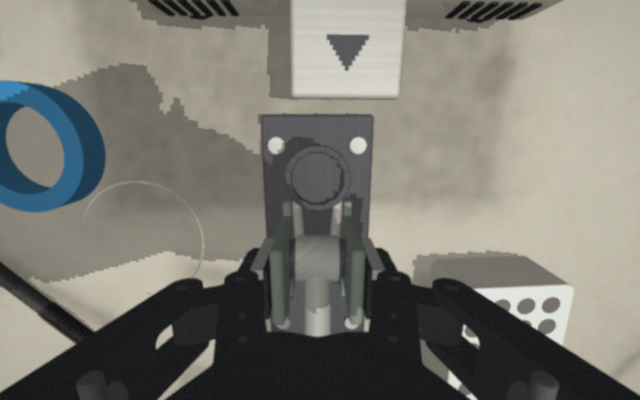

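The bracket plate spans columns 292–403 with its outer top edge near row 92, and the saddle circle is centred at about (318,178). Computing the remaining offset in tool axes.

```bash
python3 - <<'E'
from h import *
g=cam("wrist");s=read_state();R=np.array(s["eef_rot"]);im=cv2.imread("pics/w8.png");gr=cv2.cvtColor(im,6).astype(int)
print("c347 r80-105",gr[80:105,320:370].mean(1).astype(int).tolist())
for r in (30,75): print(r,gr[r,284:300].tolist(),gr[r,396:412].tolist())
print(cv2.HoughCircles(cv2.GaussianBlur(cv2.cvtColor(im,6)[135:225,270:365],(3,3),0),cv2.HOUGH_GRADIENT,1,20,param1=60,param2=12,minRadius=22,maxRadius=38))
f=lambda q,z:(R.T@(atz(g,q,z)-s["ee_pos"])*1000).round(1)
for q in((292,90),(403.5,90),(348,92),(348,97)):print(q,f(q,.057),f(q,.051))
print("tri",f((348,36),.057),f((348,69),.057))
for z in(.037,.0405):print("saddle",z,f((317.5,178),z))
E
```

```text
c347 r80-105 [207, 208, 208, 209, 209, 209, 210, 210, 211, 211, 212, 211, 209, 204, 194, 181, 165, 145, 123, 126, 147, 154, 154, 154, 154]
30 [103, 106, 106, 105, 105, 113, 126, 149, 167, 180, 190, 196, 199, 199, 198, 198] [191, 192, 191, 193, 190, 184, 178, 161, 145, 149, 146, 130, 124, 125, 124, 124]
75 [110, 107, 109, 108, 110, 111, 116, 137, 157, 176, 192, 202, 204, 204, 205, 203] [204, 201, 195, 181, 164, 151, 150, 150, 154, 151, 155, 154, 154, 155, 154, 154]
[[[48.5 44.5 25.2]
  [55.5 71.5 25.8]]]
(292, 90) [ 79.3  -9.9 -18.4] [ 79.9 -10.3 -12.4]
(403.5, 90) [ 79.3  33.9 -18.5] [ 79.9  35.6 -12.5]
(348, 92) [ 78.5  12.1 -18.5] [ 79.1  12.7 -12.5]
(348, 97) [ 76.7  12.2 -18.5] [ 77.1  12.8 -12.5]
tri [ 98.5  11.6 -18.5] [ 86.9  11.9 -18.5]
saddle 0.037 [40.7  0.2  1.6]
saddle 0.0405 [41.3  0.2 -1.9]
```

Request:
apply_moves:
  commands:
    - {"dx": 0.3,"dy": 0.08,"dz": 0,"ax": 0,"ay": 0,"az": 0,"jaw": 0}
    - {"dx": 0.4,"dy": 0.1,"dz": 0,"ax": 0,"ay": 0,"az": 0,"jaw": 0}
    - {"dx": 0.4,"dy": 0.1,"dz": 0,"ax": 0,"ay": 0,"az": 0,"jaw": 0}
    - {"dx": 0.4,"dy": 0.1,"dz": 0,"ax": 0,"ay": 0,"az": 0,"jaw": 0}
    - {"dx": 0.4,"dy": 0.1,"dz": 0,"ax": 0,"ay": 0,"az": 0,"jaw": 0}
    - {"dx": 0.3,"dy": 0.06,"dz": 0,"ax": 0,"ay": 0,"az": 0,"jaw": 0}
    - {"dx": 0.22,"dy": 0.04,"dz": 0,"ax": 0,"ay": 0,"az": 0,"jaw": 0}
    - {"dx": 0,"dy": 0,"dz": 0,"ax": 0,"ay": 0,"az": 0,"jaw": 0}

```text
clock: 26.85
ee_pos: [0.589, 0.179, 0.0388]
eef_rot: [[-0.106, 0.994, 0.0], [0.994, 0.106, 0.0], [0.0, 0.0, -1.0]]
wrist_force: [0.4, -0.8, -8.3]
opening: 0.459
grasp_force: 61.7
```

```bash
python3 w.py w9 saddle:.037 lift_pad:.045; python3 - <<'E'
from h import *
g=cam("wrist");s=read_state();R=np.array(s["eef_rot"]);gr=cv2.cvtColor(g["frame"],6).astype(int)
e=np.array(s["ee_pos"]);P=lambda x,y,z:proj(g,e+R@[x,y,e[2]-z]).round(1)
print("expected edge@.057/.051",P(.029,0,.057),P(.029,0,.051),"corners",P(.029,-.022,.057),P(.029,.022,.057))
c=int(P(.029,0,.054)[0]);r=int(P(.029,0,.054)[1])
print(r-15,gr[r-15:r+25,c-10:c+10].mean(1).astype(int).tolist())
L=int(P(.029,-.022,.057)[0]);Q=int(P(.029,.022,.057)[0]);rr=r-30
print(L-12,gr[rr,L-12:L+12].tolist(),Q-12,gr[rr,Q-12:Q+12].tolist())
E
```

```text
26.9 [0.589  0.1785 0.0387] [[-0.106, 0.994, -0.0], [0.994, 0.106, -0.0], [-0.0, -0.0, -1.0]] [  6.  29. -34.  99.  18.  58. -29.]
saddle []
lift_pad [([317.4, 182.0], 0.84, [0.5849, 0.2188, 0.045])]
expected edge@.057/.051 [317.1 212.4] [317.1 208.6] corners [266.7 212.4] [367.6 212.3]
195 [184, 184, 185, 184, 185, 185, 185, 185, 185, 186, 185, 179, 170, 158, 141, 109, 71, 58, 57, 58, 57, 58, 57, 57, 58, 58, 58, 58, 57, 58, 58, 58, 58, 57, 58, 58, 57, 58, 58, 62]
254 [101, 102, 102, 100, 102, 106, 101, 103, 96, 80, 65, 76, 102, 119, 127, 131, 133, 132, 137, 150, 168, 179, 183, 183] 355 [190, 191, 191, 191, 192, 192, 190, 191, 188, 182, 167, 150, 124, 95, 83, 89, 115, 135, 139, 139, 142, 141, 141, 144]
```

Request:
apply_moves:
  commands:
    - {"dx": 0.04,"dy": 0,"dz": 0,"ax": 0,"ay": 0,"az": 0,"jaw": 0}
    - {"dx": 0,"dy": 0,"dz": 0.06,"ax": 0,"ay": 0,"az": 0,"jaw": 0}
    - {"dx": 0,"dy": 0,"dz": 0.04,"ax": 0,"ay": 0,"az": 0,"jaw": 0}
    - {"dx": 0,"dy": 0,"dz": 0,"ax": 0,"ay": 0,"az": 0,"jaw": 0}

```text
clock: 27.55
ee_pos: [0.5891, 0.1794, 0.0376]
eef_rot: [[-0.106, 0.994, 0.0], [0.994, 0.106, -0.0], [-0.0, 0.0, -1.0]]
wrist_force: [-5.4, -1.8, 4.3]
opening: 0.459
grasp_force: 63.0
```

Request:
apply_moves:
  commands:
    - {"dx": 0,"dy": 0,"dz": 0,"ax": 0,"ay": 0,"az": 0,"jaw": 0.6}
    - {"dx": 0,"dy": 0,"dz": 0,"ax": 0,"ay": 0,"az": 0,"jaw": 0.8}
    - {"dx": 0,"dy": 0,"dz": 0,"ax": 0,"ay": 0,"az": 0,"jaw": 0.8}
    - {"dx": 0,"dy": 0,"dz": -0.3,"ax": 0,"ay": 0,"az": 0,"jaw": 0.8}
    - {"dx": 0,"dy": 0,"dz": -0.7,"ax": 0,"ay": 0,"az": 0,"jaw": 0.8}
    - {"dx": 0,"dy": 0,"dz": -1,"ax": 0,"ay": 0,"az": 0,"jaw": 0.8}
    - {"dx": 0,"dy": 0,"dz": -1,"ax": 0,"ay": 0,"az": 0,"jaw": 0.8}
    - {"dx": 0,"dy": 0,"dz": -1,"ax": 0,"ay": 0,"az": 0,"jaw": 0.8}
    - {"dx": 0,"dy": 0,"dz": -1,"ax": 0,"ay": 0,"az": 0,"jaw": 0.8}
    - {"dx": 0,"dy": 0,"dz": -1,"ax": 0,"ay": 0,"az": 0,"jaw": 0.8}
    - {"dx": 0,"dy": 0,"dz": -1,"ax": 0,"ay": 0,"az": 0,"jaw": 0.8}
    - {"dx": 0,"dy": 0,"dz": -0.5,"ax": 0,"ay": 0,"az": 0,"jaw": 0.8}

```text
clock: 29.05
ee_pos: [0.5894, 0.1796, 0.1884]
eef_rot: [[-0.106, 0.994, 0.001], [0.994, 0.106, 0.0], [0.0, 0.001, -1.0]]
wrist_force: [-0.6, -0.5, 0.1]
opening: 0.802
grasp_force: 0.0
```

```bash
python3 - <<'E'
from h import *
g=cam("wrist");s=read_state();R=np.array(s["eef_rot"]);e=np.array(s["ee_pos"]);print(s["clock"],e)
cv2.imwrite("pics/w10.png",g["frame"]);gr=cv2.cvtColor(g["frame"],6).astype(int)
f=lambda q,z:(R.T@(atz(g,q,z)-e)*1000).round(1)
for q,z in(("jack",0),("saddle",.0355),("lift_pad",.045),("handle_grip",.13),("cold_block",0)):
  print(q,[(p.round(1).tolist(),c,f(p,z)) for p,c in pts("wrist",q)[:1]])
for x in (-60,-100): # handle centre columns: print row of gray at that handle point
  z=.05-(x-5.5)/1000*.577; p=proj(g,e+R@[x/1000,0,e[2]-z]);print(x,z,p); r=int(p[1]); c=int(p[0])
  if 0<=r<400: print(gr[r,c-25:c+26].tolist())
# heel edge of base plate
p0=proj(g,e+R@[-.0775,-.025,e[2]-.008]);r,c=p0.astype(int);print(p0,gr[r-10:r+12,c-2:c+3].mean(1).astype(int).tolist())
E
```

```text
29.1 [0.58969652 0.17968605 0.18908819]
jack [([313.5, 176.4], 0.66, array([  8.8,  -4.4, 189.1]))]
saddle [([191.7, 52.9], 0.4, array([ 129. , -114.5,  153.4]))]
lift_pad [([316.3, 151.5], 0.77, array([ 40.6,  -1.1, 144.1]))]
handle_grip []
cold_block [([393.8, 277.0], 0.84, array([-117.1,   94.5,  189.3]))]
-60 0.0877935 [317.54772869 268.78506701]
[113, 118, 135, 153, 159, 158, 158, 156, 155, 153, 150, 149, 149, 146, 146, 146, 145, 134, 119, 117, 127, 139, 148, 153, 159, 161, 159, 154, 150, 142, 134, 134, 143, 145, 146, 144, 146, 147, 150, 151, 152, 151, 153, 156, 156, 159, 162, 164, 165, 165, 167]
-100 0.11087349999999999 [317.60684689 323.49277462]
[170, 170, 171, 171, 172, 171, 171, 173, 173, 171, 174, 176, 173, 173, 169, 143, 85, 38, 33, 32, 36, 33, 32, 38, 37, 34, 33, 36, 37, 34, 34, 33, 39, 75, 128, 165, 175, 176, 174, 175, 176, 175, 176, 173, 174, 176, 174, 174, 175, 173, 172]
[296.1840726  250.25677643] [171, 171, 172, 172, 172, 172, 171, 172, 171, 171, 170, 171, 169, 169, 167, 167, 166, 165, 162, 159, 157, 153]
```

The handle runs true under the tool centreline (columns 316.5–316.8 against 317.6 expected). Moving back over the grip with the fingers shut.

Request:
apply_moves:
  commands:
    - {"dx": -0.6,"dy": -0.02,"dz": 0,"ax": 0,"ay": 0,"az": 0,"jaw": 0.4}
    - {"dx": -1,"dy": 0,"dz": 0,"ax": 0,"ay": 0,"az": 0,"jaw": 0}
    - {"dx": -1,"dy": 0,"dz": 0,"ax": 0,"ay": 0,"az": 0,"jaw": 0}
    - {"dx": -1,"dy": 0,"dz": 0,"ax": 0,"ay": 0,"az": 0,"jaw": 0}
    - {"dx": -1,"dy": 0,"dz": 0,"ax": 0,"ay": 0,"az": 0,"jaw": 0}
    - {"dx": -1,"dy": 0,"dz": 0,"ax": 0,"ay": 0,"az": 0,"jaw": 0}
    - {"dx": -0.85,"dy": 0,"dz": 0.5,"ax": 0,"ay": 0,"az": 0,"jaw": 0}
    - {"dx": 0,"dy": 0,"dz": 1,"ax": 0,"ay": 0,"az": 0,"jaw": 0}
    - {"dx": 0,"dy": 0,"dz": 0.5,"ax": 0,"ay": 0,"az": 0,"jaw": 0}
    - {"dx": 0,"dy": 0,"dz": 0,"ax": 0,"ay": 0,"az": 0,"jaw": 0}

```text
clock: 30.6
ee_pos: [0.6013, 0.0521, 0.1452]
eef_rot: [[-0.108, 0.994, -0.002], [0.994, 0.108, 0.001], [0.001, -0.002, -1.0]]
wrist_force: [-0.2, -0.1, 0.5]
opening: -0.002
grasp_force: 0.0
```

```bash
python3 - <<'E'
from h import *
g=cam("wrist");T=cam("top");S=cam("scene");s=read_state();R=np.array(s["eef_rot"]);e=np.array(s["ee_pos"]);print(s["clock"],e)
f=lambda G,q,z:(R.T@(atz(G,q,z)-e)*1000).round(1)
for q,z in(("jack",0),("saddle",.0355),("lift_pad",.045),("handle_grip",.13)):
  for n,G in(("wrist",g),("top",T),("scene",S)): print(q,n,[(p.round(1).tolist(),c,f(G,p,z)) for p,c in pts(n,q)[:1]])
cv2.imwrite("pics/a.png",np.hstack([g["frame"][60:400,150:500],cv2.resize(S["frame"][180:290,250:420],None,fx=2.6,fy=2.6)[:340-54] if 0 else g["frame"][60:400,500:501]]))
E
```

```text
30.75 [0.60244301 0.05186389 0.14714208]
jack wrist [([315.9, 43.4], 0.55, array([135.2,  -2.5, 147.2]))]
jack top [([318.2, 175.6], 0.63, array([138.4,  11.9, 147.2]))]
jack scene [([330.2, 233.6], 0.97, array([137.1,   8. , 147.2]))]
saddle wrist []
saddle top []
saddle scene [([324.2, 220.8], 0.37, array([160.6,   2.8, 111.7]))]
lift_pad wrist []
lift_pad top [([309.0, 175.3], 0.69, array([165.8,   9. , 102.2]))]
lift_pad scene [([320.5, 218.4], 0.92, array([165.4,  -8. , 102.2]))]
handle_grip wrist []
handle_grip top [([372.3, 164.2], 0.56, array([-5.9,  4.9, 17.1]))]
handle_grip scene [([363.6, 210.2], 0.57, array([ 6.4,  9.6, 17.1]))]
```

View pics/a.png

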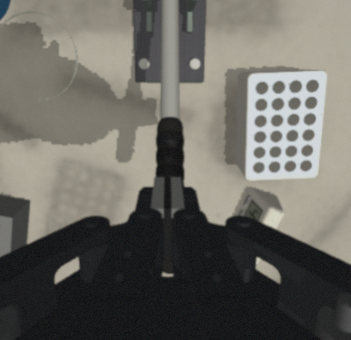

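The shut fingers sit centred on the black grip, around (168,200) in the crop. Pressing along the handle's arc.

Request:
apply_moves:
  commands:
    - {"dx": 0,"dy": 0,"dz": 0.45,"ax": 0,"ay": 0,"az": 0,"jaw": 0}
    - {"dx": -0.24,"dy": 0,"dz": 0.4,"ax": 0,"ay": 0,"az": 0,"jaw": 0}
    - {"dx": -0.22,"dy": 0,"dz": 0.42,"ax": 0,"ay": 0,"az": 0,"jaw": 0}
    - {"dx": -0.19,"dy": 0,"dz": 0.42,"ax": 0,"ay": 0,"az": 0,"jaw": 0}
    - {"dx": 0,"dy": 0,"dz": 0,"ax": 0,"ay": 0,"az": 0,"jaw": 0}

```text
clock: 31.98
ee_pos: [0.6032, 0.0374, 0.112]
eef_rot: [[-0.105, 0.994, -0.001], [0.994, 0.105, -0.0], [0.0, -0.001, -1.0]]
wrist_force: [0.5, 0.1, 1.9]
opening: 0.0
grasp_force: 0.6
```

Request:
apply_moves:
  commands:
    - {"dx": -0.17,"dy": 0,"dz": 0.43,"ax": 0,"ay": 0,"az": 0,"jaw": 0}
    - {"dx": -0.14,"dy": 0,"dz": 0.44,"ax": 0,"ay": 0,"az": 0,"jaw": 0}
    - {"dx": -0.12,"dy": 0,"dz": 0.45,"ax": 0,"ay": 0,"az": 0,"jaw": 0}
    - {"dx": 0,"dy": 0,"dz": 0,"ax": 0,"ay": 0,"az": 0,"jaw": 0}

```text
clock: 32.48
ee_pos: [0.6045, 0.0295, 0.086]
eef_rot: [[-0.106, 0.994, -0.0], [0.994, 0.106, 0.0], [0.0, -0.0, -1.0]]
wrist_force: [-0.3, 1.6, 5.4]
opening: 0.003
grasp_force: 2.1
```

```bash
cat > k.py <<'E'
from h import *
g=cam("wrist");T=cam("top");S=cam("scene");s=read_state();print(s["clock"],np.round(s["ee_pos"],4),np.round(s["wrist_force"],1),s["opening"])
for q in("foot_front","foot_rear","saddle","lift_pad","jack","handle_grip","pin_shoulder"):
  P=[]
  for n,G in(("top",T),("scene",S)):
    p=pts(n,q,.35)
    if p: P.append(ray(G,p[0][0])); print(q,n,p[0][0].round(1),p[0][1],end="  ")
  print(*( [x.round(4) if isinstance(x,np.ndarray) else np.round(x,4) for x in tri(P)] if len(P)==2 else []))
E
python3 k.py
```

```text
32.625 [0.6046 0.0297 0.0868] [-0.2  2.2  3.7] 0.003928881077839758
foot_front top [297.2 208.1] 0.69  foot_front scene [293.3 233.3] 0.91  [ 0.5039  0.2545 -0.0044] [0.0009 0.0009]
foot_rear top [293.3 155.8] 0.62  foot_rear scene [333.8 217.2] 0.86  [0.6605 0.2644 0.0059] [0.0006 0.0006]

lift_pad top [310.2 174.6] 0.95  lift_pad scene [321.1 215.5] 0.62  [0.5885 0.2176 0.0519] [0.0071 0.0071]
jack top [323.9 178.2] 0.91  jack scene [326.9 234.3] 0.9  [0.5842 0.1775 0.0075] [0.007 0.007]
handle_grip top [378.8 170.3] 0.56  handle_grip scene [367.1 232.3] 0.59  [0.5986 0.0221 0.0833] [0.0005 0.0005]
pin_shoulder top [282.7 222.7] 0.54  pin_shoulder scene [274.6 205.7] 0.63  [0.4589 0.29   0.0851] [0.0023 0.0023]
```

Request:
apply_moves:
  commands:
    - {"dx": -0.09,"dy": 0,"dz": 0.42,"ax": 0,"ay": 0,"az": 0,"jaw": 0}
    - {"dx": -0.06,"dy": 0,"dz": 0.42,"ax": 0,"ay": 0,"az": 0,"jaw": 0}
    - {"dx": -0.03,"dy": 0,"dz": 0.42,"ax": 0,"ay": 0,"az": 0,"jaw": 0}
    - {"dx": 0,"dy": 0,"dz": 0.25,"ax": 0,"ay": 0,"az": 0,"jaw": 0}
    - {"dx": 0,"dy": 0,"dz": 0.1,"ax": 0,"ay": 0,"az": 0,"jaw": 0}
    - {"dx": 0,"dy": 0,"dz": 0,"ax": 0,"ay": 0,"az": 0,"jaw": 0}

```text
clock: 34.08
ee_pos: [0.605, 0.0257, 0.0544]
eef_rot: [[-0.106, 0.994, 0.0], [0.994, 0.106, -0.0], [-0.0, 0.0, -1.0]]
wrist_force: [0.1, 0.6, 5.0]
opening: 0.0
grasp_force: 2.5
```

Request:
apply_moves:
  commands:
    - {"dx": 0,"dy": 0,"dz": 0.06,"ax": 0,"ay": 0,"az": 0,"jaw": 0}
    - {"dx": 0,"dy": 0,"dz": 0.06,"ax": 0,"ay": 0,"az": 0,"jaw": 0}
    - {"dx": 0,"dy": 0,"dz": 0,"ax": 0,"ay": 0,"az": 0,"jaw": 0}

```text
clock: 34.45
ee_pos: [0.6051, 0.0256, 0.0528]
eef_rot: [[-0.106, 0.994, 0.001], [0.994, 0.106, -0.001], [-0.001, 0.0, -1.0]]
wrist_force: [-1.2, 0.4, 11.1]
opening: 0.003
grasp_force: 5.2
```

```bash
python3 k.py
```

```text
34.6 [0.6051 0.0256 0.0528] [-2.2 -0.  10.7] -0.001182009840470755
foot_front top [297.2 206.7] 0.82  foot_front scene [292.5 230.1] 0.8  [0.5047 0.2554 0.0063] [0.002 0.002]
foot_rear top [292.4 156.4] 0.88  foot_rear scene [334.  214.3] 0.79  [0.6586 0.2653 0.016 ] [0.0029 0.0029]
saddle scene [323.5 215.2] 0.36  
lift_pad top [309.5 176.2] 0.7  lift_pad scene [321.6 212.1] 0.63  [0.5854 0.2176 0.0636] [0.0032 0.0032]
jack top [319.8 179.1] 0.7  jack scene [332.9 236. ] 0.73  [ 0.5949  0.183  -0.0058] [0.0059 0.0059]
handle_grip top [379.  169.8] 0.62  handle_grip scene [367.7 245.3] 0.7  [0.6039 0.0169 0.0446] [0.0037 0.0037]
pin_shoulder top [283.1 223.8] 0.56  pin_shoulder scene [273.2 206.6] 0.44  [0.455  0.2896 0.0832] [0.0013 0.0013]
```

Request:
apply_moves:
  commands:
    - {"dx": 0,"dy": 0,"dz": 0.06,"ax": 0,"ay": 0,"az": 0,"jaw": 0}
    - {"dx": 0,"dy": 0,"dz": 0,"ax": 0,"ay": 0,"az": 0,"jaw": 0}
    - {"dx": 0,"dy": 0,"dz": 0,"ax": 0,"ay": 0,"az": 0,"jaw": 0}

```text
clock: 35.67
ee_pos: [0.6053, 0.0256, 0.0522]
eef_rot: [[-0.106, 0.994, 0.001], [0.994, 0.106, -0.001], [-0.001, 0.001, -1.0]]
wrist_force: [-4.7, -1.3, 15.9]
opening: -0.004
grasp_force: 7.9
```

The handle is on its stop: force rises to 16 N with almost no further travel. Both feet measure about 10 mm higher than before the press.

```bash
python3 -c "
from workcell import *
s=read_state();print(s['wrist_force'],s['ee_pos']);print(finish_job())"
```

```text
[-4.7421109  -1.26362104 15.90547695] [0.60527285 0.02562627 0.05219972]
the job is handed in; nothing more can be done
None
```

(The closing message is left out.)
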